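# Move a charged battery pack from its cradle to the receiver dock

## Robot

A 7-joint arm with a two-finger parallel gripper is mounted at the origin on a cart in front of the work surface, level with it; the furniture and walls round the work are solid. World frame = base frame: x ahead of the robot, y to its left, z up, the work surface at z = 0. Lengths are in m, angles in rad, forces in N, time in s.
With the tool pointing down it reaches from about 0.425 to 0.875 m from the base axis. Payload 8.4 kg.
Tool frame: the origin (TCP) lies on the mounting face of the last link; the fingertips stand 182 mm ahead of it and the grasp point (between the pads) lies 164 mm ahead of it; z points along the fingers, y is the direction in which the jaws open and shut (so a half turn about z gives the same grasp; the last joint's range is limited). The gripper opens to 87 mm and grips with 3 to 60 N. Pads are 19 mm wide; open, the fingers measure 117 mm over their backs; the gripper's body (75 mm by 190 mm) begins 51 mm behind the grasp point.
Start: joints at [1.063, 0.333, 0.04, 1.465, -0.013, 1.343, -0.059], TCP at [0.258, -0.596, 0.405] pointing down, gripper open.
Joint ranges: [-2.58, 2.58], [-0.38, 2.09], [-1.3, 1.39], [0.25, 2.4], [-1.5, 4.64], [0.08, 2.09], [-2.65, 2.65]. Speed limits (rad/s): [2.22, 2.22, 2.79, 2.79, 3.14, 3.14, 3.14].

## Interface

Orientations are given as [roll, pitch, yaw] about the fixed x, y, z axes, in that order (R = Rz(yaw) Ry(pitch) Rx(roll)).
In Python, from cell import arm, eyes, workorder, finder gives the robot as it stands.
- The arm moves only by the shell command python3 -m handwheel 'ROWS'. ROWS is JSON, a list of rows, each an object of numbers: "grip": the opening, from 0 (shut) to 1 (fully open); "tx", "ty", "tz": the shift along the tool's x, y, z in mm; "wx", "wy", "wz": the turn, a rotation vector about the tool's x, y, z in rad. In form: [{"grip": .., "tx": .., "ty": .., "tz": .., "wx": .., "wy": .., "wz": ..}, ...]. A call has 1 to 20 rows; each row is the pose to reach, as a shift and turn from the pose measured when the call began, along the tool's axes at that moment; what a row does not reach only later rows make up. A row lasts 1/8 s, in which the tool goes at most 62.5 mm and 10.7 degrees, less where a joint would pass 70% of its speed; a pose out of reach is approached as far as the arm can. A call with a gripper value outside its range is refused whole. The fingers move at their own pace and stop on an object; the grip force is fixed at half the most. Time passes only in rows, so rows that repeat a pose let the fingers close. It gives the time, the measured TCP pose, the force and the opening at its end, in the units of the state.
- arm.get_state(): the state, without advancing time (a new reading comes with each control period).
- eyes.capture(name): name is "scene" or "top" or "wrist"; returns (picture, depth): 400x640x3 uint8, blue, green, red; 400x640 float32, m along the optical axis (not along the pixel's ray), 0 where there is no reading.
- eyes.calibration(name): a dict with "camera_matrix" (3x3 intrinsics, pixels), "R" (3x3) and "t" (3): a world point X has camera coordinates R X + t; the wrist camera has in their place "hand_eye" (4x4, takes a point from camera to tool coordinates, whose origin is the TCP and whose axes are the flange's). Camera axes: x right, y down, z forward; pixel columns grow to the right and rows downward; lengths in m; the calibration is good to about 2 mm. The wrist camera is an equidistant fisheye: a pixel r from the principal point sees the ray r / f radians off the axis. A picture is of the moment at which its call begins: read the wrist's pose just before it. calibration takes no time and is no camera call.
- workorder.finish_job(): hands the job in, once; it reports no verdict.
Trained networks look in the newest picture that a camera, given by its name, has taken for a name from the list of things; names that differ only in an ending like _2 or _b are one class to them, and where a whole thing is asked for, a point or a joint stands for the part that bears it (a point fixed in the world has none). Each returns a list of dicts, best first, with "p" (0 to 1); they miss things now and then, are a little off and sometimes report something else, mostly with a low value. They report only what shows in the picture. A call takes as long as a camera call. They do not tell look-alikes from the thing itself.
- finder.recognise(thing, camera): "xyz" ([x, y, z] in m, in world coordinates, good to about 4 mm: the middle of the surface that is visible of it).
The state is a dict: "t": time; "qpos": joint angles; "qd": joint speeds; "tau": joint torques, N m; "ee_pos": TCP position; "ee_rot": TCP orientation; "ft_force": force on the tool from outside, world axes, zero at the start; "moment": the same for the moment, N m; "opening": finger opening in m.
Only numpy, scipy, OpenCV 4.12 (cv2) and the standard library are available. Lean on these libraries where they do the work, as an engineer would, in place of code of your own. Each camera call takes 0.05 s, during which the arm holds its last target.

## Task

Take the battery pack out of its charging cradle and fit it in the bay of the receiver dock. The cradle leaves only the pack's tongue half free to grip, and that is the half that goes between the walls of the bay, so first lay the pack down flat on the open worktop, let go and take it again by its other half; then hook the tongue under the bay's lip with the pack tilted, and swing the other end down until it lies flat and the spring catch has snapped over it. Leave the other things on the bench where they are.

Things in the scene. Friction and masses are not known exactly. Their poses are not given: they have to be found in the camera images.
- pack_center (a point): Centre of the grey battery pack: block 150 long (x) x 40 wide (y) x 30 mm high (z), 0.1 to 0.21 kg, underside 15 mm below. A tongue 28 mm wide, 7 mm thick juts 18 mm from its front (+x) end, its top 5 and underside 12 mm below this point. The rear (-x) half has black side ribs. Starts upright in the cradle.
- pack_tongue (a point): Middle of the tip of the pack's tongue, 93 mm ahead (+x) of and 8.5 mm below the pack's centre; axes as the pack's.
- cradle_seat (a point): Where the pack's centre is in the black charging cradle (27 mm above the worktop); axes as the pack's. Walls 40 mm high, 1.8 mm off the pack's sides, enclose its rear half from x = -88 to +5 mm of this point (62 mm wide outside); the front half lies on a foot 32 mm wide, its sides free to grip. The pack lifts straight up. Cradle fixed.
- dock_seat (a point): Where the pack's centre is when seated in the grey receiver dock: 25 mm above the worktop, bay floor 15 mm below this point, axes as the seated pack's: x points to the lip, where the tongue goes. Behind x = -15 mm the foot is only 38 mm wide, so the pack's rear half is free at its sides for fingers. Seated, the tongue's tip is at x = 93; the slot ends at 96. Dock fixed.
- dock_lip (a point): Middle of the lower rear edge of the fixed lip, 76.5 mm ahead (+x) of and 1 mm above dock_seat, 16 mm above the bay floor; slot below 32 mm wide, lip 5 mm thick. The pack enters tilted nose-down about 20 degrees: its front face then meets the lip with the tongue tip 10 to 11 mm past it. It cannot slide in level or drop straight in. A housing 19.5 mm ahead stands 24 mm above this point.
- dock_mouth (a point): Middle of the rear end of the bay's two side walls, 15 mm behind (-x) and 15 mm above dock_seat, level with a seated pack's top. The walls run from here forward to the housing, 44 mm apart inside (2 mm off the pack each side), 62 mm wide outside, with tops flared outward for lead-in, reaching about 3 mm above this point.
- catch_nose (a point): Tip of the black spring catch at the dock's rear, 24 mm wide, 71 mm behind (-x) and 18 mm above dock_seat, so it overhangs a seated pack's rear edge by 4 mm. Its front slopes up and back at 65 degrees, to 31 mm above dock_seat. Pressing the pack's rear end down pushes it back (about 5 to 15 N), then it snaps forward over the pack's top.
- catch_slide (a joint): Travel of the spring catch to the rear (m): 0 forward at rest, up to 0.009 pushed back; it springs forward by itself (1.8 N at rest, 450 N/m).
- power_brick: Black power adapter 98 x 48 x 31 mm on the worktop beyond the fixtures, loose, not part of the job; origin at the middle of its underside.
- mouse: Black computer mouse 108 x 60 x 39 mm, loose, not part of the job; origin at the middle of its underside.
- lab_timer: White bench timer 66 x 66 x 20 mm, loose, not part of the job; origin at the middle of its underside.
Not all that is in view belongs to the job. Of the things that look like the part that bears pack_center, the largest one is meant.

How it is judged:
On the way, in this order (a step that is already met when the one before it is completed fails the run):
1. the pack is lifted clear out of the cradle (height (world z) of pack_center above 0.05 m), for 0.1 s.
2. the pack lies flat on the open worktop, let go (height (world z) of pack_center below 0.019 m and angle between pack_center's own z axis and vertical below 0.08 rad and contact force between the fingers and pack below 0.05 N), for 0.2 s.
3. the tongue is hooked under the lip with the pack tilted (x of pack_tongue in the frame of dock_seat between 0.08 and 0.097 m and z of pack_tongue in the frame of dock_seat below 0.001 m and angle between pack_center's own z axis and vertical above 0.08 rad), for 0.1 s.
At the end, for the whole second after the job is handed in: The pack's centre is within 5 mm of dock_seat, lying flat within 0.03 rad and in line within 0.04 rad, tongue under the lip, the catch back forward (travel under 2 mm) over its rear edge, pack at rest and released (distance between pack_center and dock_seat below 0.005 m and angle between the x axis of pack_center and the x axis of dock_seat, either way round below 0.04 rad and angle between pack_center's own z axis and vertical below 0.03 rad and x of pack_tongue in the frame of dock_seat above 0.086 m and value of joint catch_slide below 0.002 m and linear speed of pack below 0.01 m/s and contact force between the fingers and pack below 0.05 N); the robot touches nothing.
It fails at once if the power adapter, mouse or timer is pushed away by more than 30 mm (distance of any of power_brick, mouse, lab_timer from where it was at the start of the episode above 0.03 m).
It also fails if it takes over 67 s, if anything falls off the work surface, if the arm or the gripper's body presses on something with over 40 N, if the wrist force passes 120 N, or if a joint passes its speed limit or range.

## Working session

There is one attempt and no reset: what is moved stays moved. The work goes in short steps, Python scripts to look and compute and a shell command to move; the robot and the scene stay as the last step left them, time stands still between calls to the robot, and variables do not carry over. Pictures are saved under pics/ and viewed, and the job is handed in when it is done.

```bash
ls; mkdir -p pics; python3 - <<'E'
from cell import arm, eyes, workorder, finder
import cv2, numpy as np
print(arm.get_state())
for n in ["scene","top","wrist"]:
    im,d=eyes.capture(n); cv2.imwrite(f"pics/{n}0.png",im); np.save(f"pics/{n}0.npy",d)
    print(n,eyes.calibration(n))
    for th in ["pack_center","dock_seat","dock_lip","catch_nose","cradle_seat","catch_slide","power_brick","mouse","lab_timer"]:
        try: print(th,[(np.round(r["xyz"],3).tolist(),round(r["p"],2)) for r in finder.recognise(th,n)])
        except Exception as e: print(th,e)
print(arm.get_state()["t"])
E
```

```text
pics
{'t': 0.0, 'qpos': array([ 1.06278437,  0.33390001,  0.03988639,  1.46627725, -0.01338366,
        1.34331582, -0.05850998]), 'qd': array([-0.00087188, -0.00083894, -0.00174307, -0.00069374, -0.00029582,
        0.00076419, -0.00062722]), 'tau': array([-1.19062293e-03, -6.56361222e+01,  1.33427974e+00, -4.03799808e+01,
       -5.98747493e-02,  4.49616986e-02,  1.46328712e-04]), 'ee_pos': array([ 0.25829692, -0.59627732,  0.40386334]), 'ee_rot': array([-3.13996327e+00,  1.30491556e-04,  4.08776581e-01]), 'ft_force': array([ 0.38794498, -0.6992226 ,  0.25722583]), 'moment': array([ 0.04521947, -0.02248965,  0.03549543]), 'opening': 0.0870193477789752}
scene {'camera_matrix': array([[502.21070105,   0.        , 316.82628849],
       [  0.        , 502.21070105, 202.57171038],
       [  0.        ,   0.        ,   1.        ]]), 'R': array([[ 0.50506979, -0.86302662, -0.00946302],
       [-0.60614386, -0.34688623, -0.71572311],
       [ 0.61440551,  0.36722607, -0.69832004]]), 't': array([-0.21267472,  0.37304303,  1.41113183])}
pack_center []
dock_seat [([0.534, -0.231, 0.021], 0.9
[... 1091 characters left out ...]
lab_timer []
wrist {'camera_matrix': array([[309.70691629,   0.        , 312.30832981],
       [  0.        , 309.70691629, 202.83713046],
       [  0.        ,   0.        ,   1.        ]]), 'hand_eye': array([[-1.30634091e-04, -9.66609253e-01, -2.56254823e-01,
         6.92593624e-02],
       [ 9.99999726e-01,  6.05844003e-05, -7.38309993e-04,
         2.94866456e-04],
       [ 7.29182315e-04, -2.56254849e-01,  9.66608980e-01,
         2.00937820e-02],
       [ 0.00000000e+00,  0.00000000e+00,  0.00000000e+00,
         1.00000000e+00]])}
pack_center []
dock_seat []
dock_lip []
catch_nose []
cradle_seat []
catch_slide []
power_brick []
mouse []
lab_timer [([0.347, -0.363, 0.021], 0.58)]
1.5
```

View pics/top0.png

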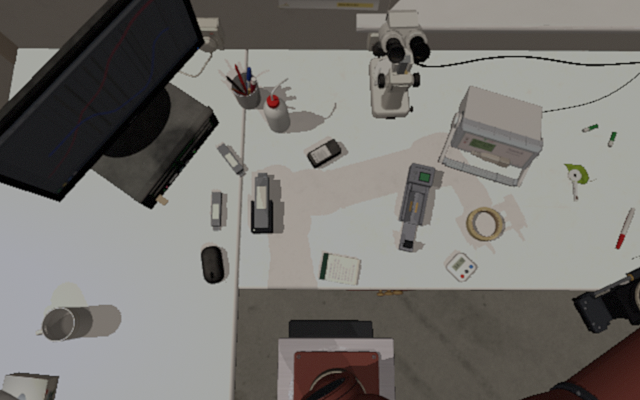

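View pics/scene0.png

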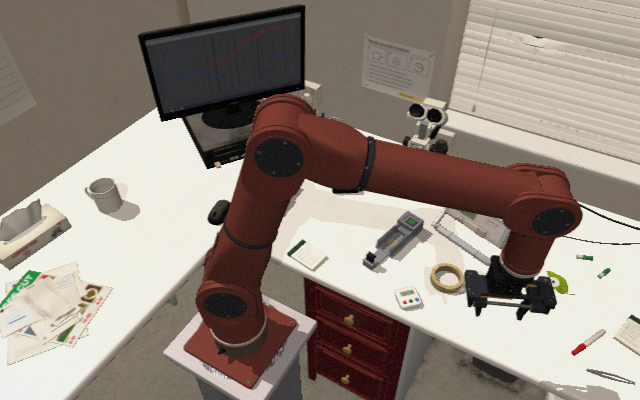

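```bash
cat > h.py <<'E'
import numpy as np, cv2
from scipy.spatial.transform import Rotation as Ro
K=np.array([[440.89023228,0,321.02649419],[0,440.89023228,204.09273697],[0,0,1]])
R=np.array([[0.00474994,-0.9999863,0.00219782],[-0.9770025,-0.00510927,-0.21316662],[0.21317493,-0.00113474,-0.97701339]])
t=np.array([0.03960541,0.51813396,1.19004263])
def cloud(d):
    v,u=np.mgrid[0:400,0:640].astype(float)
    p=np.stack([(u-K[0,2])/K[0,0]*d,(v-K[1,2])/K[1,1]*d,d],-1)
    return (p-t)@R
def top(im,x0,x1,y0,y1,z,s):
    # rectified ortho view at height z; rows: x decreasing, cols: y decreasing; s px/m
    H,W=int((x1-x0)*s),int((y1-y0)*s)
    r,c=np.mgrid[0:H,0:W]
    P=np.stack([x1-r/s,y1-c/s,np.full(r.shape,z)],-1)@R.T+t
    return cv2.remap(im,(P[...,0]/P[...,2]*K[0,0]+K[0,2]).astype(np.float32),(P[...,1]/P[...,2]*K[1,1]+K[1,2]).astype(np.float32),cv2.INTER_CUBIC)
E
python3 - <<'E'
from h import *
im=cv2.imread("pics/top0.png"); d=np.load("pics/top0.npy")
X=cloud(d)
for n,(u,v) in dict(cradle=(262,232),pack=(262,190),bench=(300,240),dock=(415,200),mid=(300,180)).items(): print(n,X[v,u])
a=cv2.resize(im[130:290,190:350],None,fx=3.6,fy=3.6,interpolation=cv2.INTER_CUBIC)
cv2.imwrite("pics/cropA.png",a)
b=cv2.resize(im[150:270,360:480],None,fx=4.8,fy=4.8,interpolation=cv2.INTER_CUBIC)
cv2.imwrite("pics/cropB.png",b)
z=X[...,2]; 
hm=np.clip(z*1000*3,0,255).astype(np.uint8)
c=np.hstack([cv2.resize(hm[150:260,220:300],None,fx=5,fy=5,interpolation=0),cv2.resize(hm[150:260,385:465],None,fx=5,fy=5,interpolation=0)])
cv2.imwrite("pics/hm.png",cv2.applyColorMap(c,cv2.COLORMAP_JET))
E
```

```text
cradle [0.44010085 0.20858888 0.03858167]
pack [0.5623038  0.2125991  0.03902752]
bench [ 0.42359118  0.10284222 -0.00378777]
dock [ 0.54117433 -0.23354998  0.01223463]
mid [ 0.60480498  0.1055822  -0.00462163]
```

View pics/cropA.png

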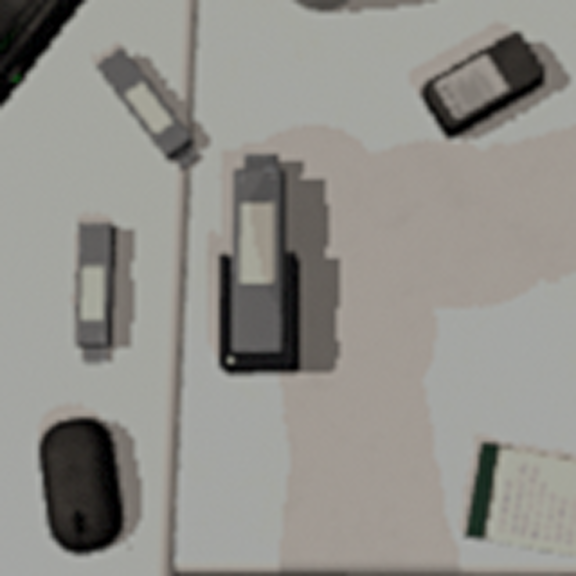

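View pics/cropB.png

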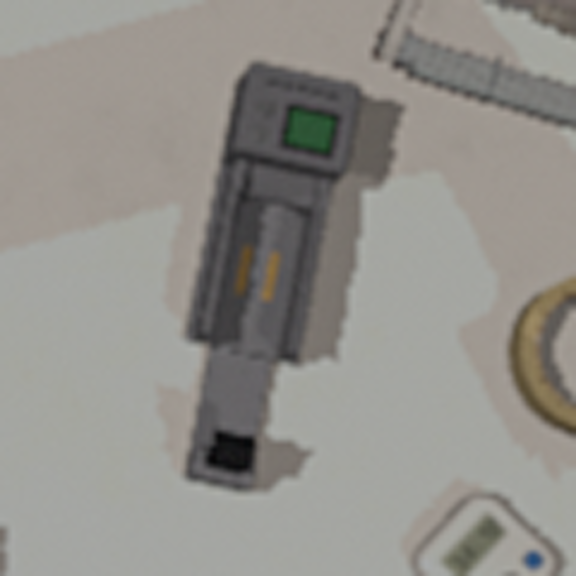

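View pics/hm.png

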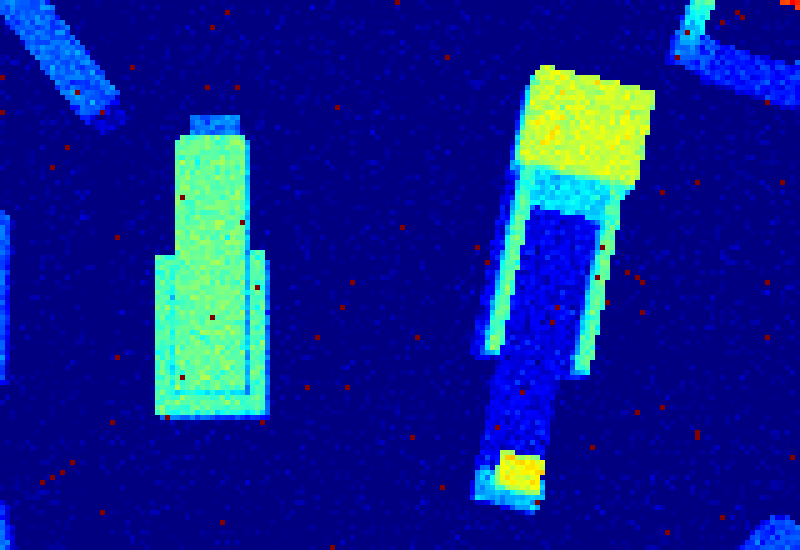

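```bash
python3 - <<'E'
from h import *
im=cv2.imread("pics/top0.png"); d=np.load("pics/top0.npy")
X=cloud(d); z=X[...,2]
def sel(u0,u1,v0,v1,z0,z1):
    m=np.zeros(z.shape,np.uint8); m[v0:v1,u0:u1]=((z[v0:v1,u0:u1]>z0)&(z[v0:v1,u0:u1]<z1))
    return m
def rect(m,name):
    P=X[m>0][:,:2]
    n,l,s,c=cv2.connectedComponentsWithStats(m); k=1+np.argmax(s[1:,4]); mm=(l==k)
    P=X[mm]; r=cv2.minAreaRect((P[:,:2]*1000).astype(np.float32)); print(name,len(P),r,"mean",P.mean(0),"zmed",np.median(P[:,2]))
rect(sel(245,275,165,245,0.03,0.055),"pack+cradle")
rect(sel(245,275,165,199,0.03,0.055),"packfront")
rect(sel(245,285,165,179,0.008,0.028),"tongue")
rect(sel(480-95,465,150,190,0.045,0.065),"housing")
rect(sel(480-95,465,235,260,0.045,0.065),"catch")
rect(sel(480-95,465,150,262,0.004,0.065),"dockall")
rect(sel(480-95,465,180,230,0.03,0.048),"wall")
print(np.median(z[200:240,290:330]))
# pack side edges per row via brightness/height: x vs y edges
for v in range(178,232,4):
    row=X[v,245:280]; k=np.where(row[:,2]>0.03)[0]; print(v,row[k[0]].round(4),row[k[-1]].round(4))
E
```

```text
pack+cradle 1003 ((521.0552978515625, 212.98924255371094), (163.18548583984375, 61.218055725097656), 2.11883544921875) mean [0.51220454 0.21271894 0.03978158] zmed 0.03994561400404637
packfront 307 ((569.6923828125, 213.31683349609375), (66.05528259277344, 39.64854049682617), 2.3722877502441406) mean [0.56936771 0.21387951 0.04061451] zmed 0.04058492556654206
tongue 40 ((614.1966552734375, 215.35784912109375), (11.219938278198242, 27.227317810058594), 0.3381012976169586) mean [0.61407607 0.21522659 0.02055044] zmed 0.020625877965058846
housing 442 ((608.9974365234375, -249.03662109375), (70.28133392333984, 58.887779235839844), 78.41165924072266) mean [ 0.60824169 -0.24866836  0.04902403] zmed 0.048867423457239614
catch 59 ((406.94140625, -202.6031951904297), (23.58122444152832, 19.070049285888672), 76.15803527832031) mean [ 0.40634775 -0.20211638  0.0516864 ] zmed 0.051679894131073455
dockall 1835 ((514.5518188476562, -228.5390625), (72.27361297607422, 254.04026794433594), 77.35320281982422) mean [ 0.53084466 -0.22922977  0.02738063] zmed 0.02783563606115646
wall 326 ((529.9398803710
[... 175 characters left out ...]

178 [0.5985 0.2344 0.0374] [0.5973 0.1959 0.0426]
182 [0.5857 0.2334 0.0404] [0.585  0.1955 0.0435]
186 [0.5741 0.2332 0.039 ] [0.5741 0.1956 0.0399]
190 [0.5608 0.2319 0.0447] [0.5626 0.1954 0.0382]
194 [0.5499 0.2321 0.0408] [0.2523 0.0436 1.273 ]
198 [0.5377 0.2314 0.0427] [0.538  0.1942 0.042 ]
202 [0.5273 0.2434 0.0363] [0.5275 0.183  0.0368]
206 [0.5152 0.2427 0.0378] [0.5157 0.1827 0.0369]
210 [0.5031 0.2419 0.0398] [0.5032 0.1819 0.0409]
214 [0.4923 0.2421 0.0356] [0.4926 0.1821 0.0359]
218 [0.48   0.2411 0.0393] [0.4794 0.1808 0.0445]
222 [0.4689 0.2411 0.0368] [0.4692 0.1813 0.037 ]
226 [0.457  0.2402 0.0395] [0.4572 0.1807 0.0397]
230 [0.4461 0.2403 0.0359] [0.4462 0.1807 0.0372]
```

```bash
cat >> h.py <<'E'
def Rd(yaw,tilt=0.):   # tilt>0: nose (pack +x) down; tool z down at 0
    return (Ro.from_euler('z',yaw)*Ro.from_euler('y',tilt)*Ro.from_euler('x',np.pi)).as_matrix()
def go(s,gp,yaw,tilt=0.,off=0.164):
    """print shift/turn to bring grasp point to gp with the yaw/tilt"""
    Rc=Ro.from_euler('xyz',s['ee_rot']).as_matrix(); Rt=Rd(yaw,tilt)
    p=np.array(gp)-off*Rt[:,2]
    sh=Rc.T@(p-s['ee_pos'])*1000; w=Ro.from_matrix(Rc.T@Rt).as_rotvec()
    print("gp",np.round(gp,4),"t",sh.round(1),"w",w.round(4),"rows>=",round(max(np.linalg.norm(sh)/62.5,np.degrees(np.linalg.norm(w))/10.7),1))
def gp(s): 
    Rc=Ro.from_euler('xyz',s['ee_rot']).as_matrix(); return s['ee_pos']+.164*Rc[:,2]
E
python3 - <<'E'
from h import *
from cell import arm
s=arm.get_state(); go(s,[0.50,-0.226,0.25],-0.22)
E
```

```text
gp [ 0.5   -0.226  0.25 ] t [ 369.  -243.9   -9.2] w [-1.000e-04  0.000e+00  6.287e-01] rows>= 7.1
```

```bash
python3 -m handwheel '[{"grip":1,"tx":52,"ty":-35,"tz":-1,"wz":0.09},{"grip":1,"tx":104,"ty":-70,"tz":-3,"wz":0.18},{"grip":1,"tx":156,"ty":-105,"tz":-4,"wz":0.27},{"grip":1,"tx":208,"ty":-140,"tz":-6,"wz":0.36},{"grip":1,"tx":260,"ty":-175,"tz":-8,"wz":0.45},{"grip":1,"tx":312,"ty":-210,"tz":-9,"wz":0.54},{"grip":1,"tx":369,"ty":-244,"tz":-9,"wz":0.629},{"grip":1,"tx":369,"ty":-244,"tz":-9,"wz":0.629},{"grip":1,"tx":369,"ty":-244,"tz":-9,"wz":0.629},{"grip":1,"tx":369,"ty":-244,"tz":-9,"wz":0.629},{"grip":1,"tx":369,"ty":-244,"tz":-9,"wz":0.629}]'
cat >> h.py <<'E'
Kw=np.array([[309.70691629,0,312.30832981],[0,309.70691629,202.83713046],[0,0,1]])
HE=np.array([[-1.30634091e-04,-9.66609253e-01,-2.56254823e-01,6.92593624e-02],[9.99999726e-01,6.05844003e-05,-7.38309993e-04,2.94866456e-04],[7.29182315e-04,-2.56254849e-01,9.66608980e-01,2.00937820e-02],[0,0,0,1]])
def Twc(s):
    T=np.eye(4); T[:3,:3]=Ro.from_euler('xyz',s['ee_rot']).as_matrix(); T[:3,3]=s['ee_pos']; return T@HE
def wproj(T,P):
    Q=(np.asarray(P)-T[:3,3])@T[:3,:3]
    return cv2.fisheye.distortPoints((Q[...,:2]/Q[...,2:]).reshape(1,-1,2).astype(np.float64),Kw,np.zeros(4)).reshape(Q.shape[:-1]+(2,))
def wcloud(T,d):
    v,u=np.mgrid[0:400,0:640].astype(np.float64)
    x=(u-Kw[0,2])/Kw[0,0]; y=(v-Kw[1,2])/Kw[1,1]; th=np.hypot(x,y)+1e-9; k=np.tan(np.minimum(th,1.5))/th
    p=np.stack([x*k*d,y*k*d,d],-1); return p@T[:3,:3].T+T[:3,3]
def north(im,T,x0,x1,y0,y1,z,s):
    H,W=int((x1-x0)*s),int((y1-y0)*s); r,c=np.mgrid[0:H,0:W]
    m=wproj(T,np.stack([x1-r/s,y1-c/s,np.full(r.shape,float(z))],-1)).astype(np.float32)
    return cv2.remap(im,m[...,0],m[...,1],cv2.INTER_CUBIC)
def snap(name):
    from cell import arm,eyes
    import json
    s=arm.get_state(); im,d=eyes.capture("wrist"); cv2.imwrite(f"pics/{name}.png",im); np.savez(f"pics/{name}.npz",d=d,T=Twc(s)); return s,im,d,Twc(s)
E
python3 - <<'E'
from h import *
s,im,d,T=snap("w1"); print(s["t"],s["ee_pos"],s["ee_rot"],s["qpos"].round(2))
E
```

```text
1.5 [ 0.25833354 -0.59642562  0.40474804] [-3.14153083e+00  2.71865634e-06  4.08712564e-01] [ 1.06  0.33  0.04  1.47 -0.01  1.34 -0.06]validation failed for argument at $[0]...
```

View pics/w1.png

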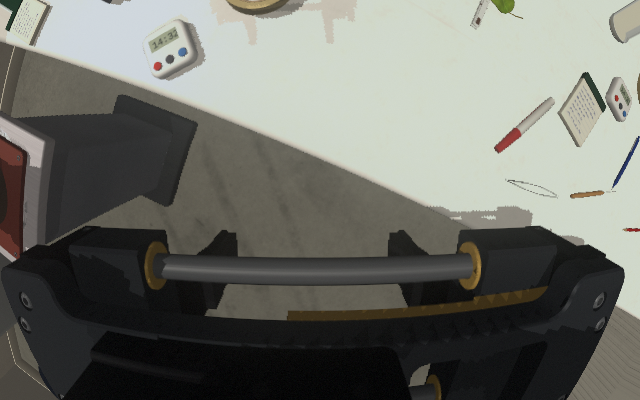

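```bash
python3 -m handwheel '[{"grip":1.0,"tx":52.0,"ty":-35.0,"tz":-1.0,"wx":0.0,"wy":0.0,"wz":0.09},{"grip":1.0,"tx":104.0,"ty":-70.0,"tz":-3.0,"wx":0.0,"wy":0.0,"wz":0.18},{"grip":1.0,"tx":156.0,"ty":-105.0,"tz":-4.0,"wx":0.0,"wy":0.0,"wz":0.27},{"grip":1.0,"tx":208.0,"ty":-140.0,"tz":-6.0,"wx":0.0,"wy":0.0,"wz":0.36},{"grip":1.0,"tx":260.0,"ty":-175.0,"tz":-8.0,"wx":0.0,"wy":0.0,"wz":0.45},{"grip":1.0,"tx":312.0,"ty":-210.0,"tz":-9.0,"wx":0.0,"wy":0.0,"wz":0.54},{"grip":1.0,"tx":369.0,"ty":-244.0,"tz":-9.0,"wx":0.0,"wy":0.0,"wz":0.629},{"grip":1.0,"tx":369.0,"ty":-244.0,"tz":-9.0,"wx":0.0,"wy":0.0,"wz":0.629},{"grip":1.0,"tx":369.0,"ty":-244.0,"tz":-9.0,"wx":0.0,"wy":0.0,"wz":0.629}]'
python3 - <<'E'
from h import *
s,im,d,T=snap("w2"); print(s["t"],s["ee_pos"],s["ee_rot"],s["qpos"].round(2))
E
```

```text
t: 2.68
ee_pos: [0.5, -0.2258, 0.4137]
ee_rot: [3.141, 0.0, -0.219]
ft_force: [-0.7, -0.1, 0.0]
opening: 0.0868
2.675 [ 0.50000924 -0.2258071   0.4137404 ] [ 3.14132261e+00  1.66706885e-04 -2.18757072e-01] [ 0.53  0.13 -0.21  1.69  0.03  1.32 -1.47]
```

View pics/w2.png

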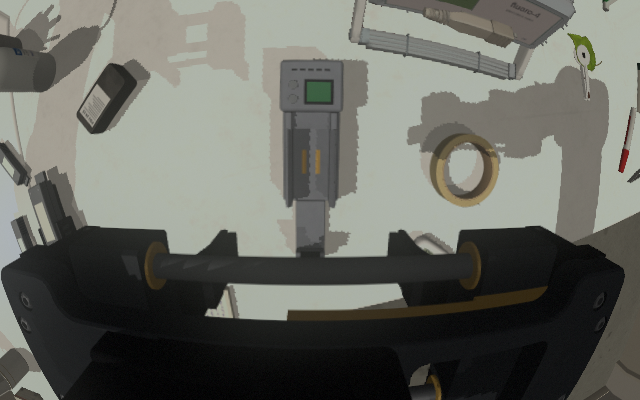

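```bash
python3 - <<'E'
from h import *
f=np.load("pics/w2.npz"); d,T=f["d"],f["T"]; im=cv2.imread("pics/w2.png")
X=wcloud(T,d); z=X[...,2]
print("bench z",np.median(z[120:200,180:260]), "right",np.median(z[60:100,360:400]))
def rect(u0,u1,v0,v1,z0,z1,name):
    m=np.zeros(z.shape,np.uint8); m[v0:v1,u0:u1]=((z[v0:v1,u0:u1]>z0)&(z[v0:v1,u0:u1]<z1))
    n,l,s,c=cv2.connectedComponentsWithStats(m); P=X[l==1+np.argmax(s[1:,4])]
    r=cv2.minAreaRect((P[:,:2]*1000).astype(np.float32)); print(name,len(P),np.round(r[0],1),np.round(r[1],1),round(r[2],2),"zmed",np.median(P[:,2]).round(4))
    return P
Ph=rect(260,360,50,130,0.043,0.07,"housing")
rect(270,312,120,215,0.030,0.047,"wallL")
rect(312,355,120,215,0.030,0.047,"wallR")
Pf=rect(280,345,195,250,0.004,0.02,"foot")
o=north(im,T,0.36,0.68,-0.32,-0.14,0.043,2200); print(o.shape)
cv2.imwrite("pics/o2.png",cv2.resize(o,(396,704))[:600])
# edges in dock frame candidate
yaw=-0.222; c,s_=np.cos(yaw),np.sin(yaw); O=np.array([.487,-.222])
def df(P): q=P[...,:2]-O; return np.stack([q[...,0]*c+q[...,1]*s_,-q[...,0]*s_+q[...,1]*c],-1)
q=df(X)
m=(abs(q[...,0]-125)<20)&(abs(q[...,1])<0.05)
for x0 in np.arange(-.06,.16,.01):
    k=(abs(q[...,0]-x0)<.004)&(abs(q[...,1])<.045)&(z<.1)
    hi=k&(z>.03); lo=k&(z>.006)&(z<.02)
    yy=np.sort(q[hi][:,1]); ll=np.sort(q[lo][:,1])
    print(round(x0,3),"hi",len(yy),(np.percentile(yy,[1,99])*1000).round(1) if len(yy)>5 else "", "lo",(np.percentile(ll,[1,99])*1000).round(1) if len(ll)>5 else "")
E
```

```text
bench z 5.711404438149548e-05 right -0.00011385458728208064
housing 3257 [ 608.9 -249.1] [70.5 60. ] 75.4 zmed 0.05
wallL 748 [ 525.3 -213. ] [ 30.  101.9] 75.23 zmed 0.0385
wallR 733 [ 517.9 -244.3] [ 27.6 101.9] 78.24 zmed 0.039
foot 1644 [ 443.4 -211.2] [43.6 73.9] 79.08 zmed 0.01
(704, 396, 3)
-0.06 hi 0  lo [-16.7  21.7]
-0.05 hi 0  lo [-16.6  21.6]
-0.04 hi 0  lo [-16.4  21.4]
-0.03 hi 0  lo [-16.3  21.3]
-0.02 hi 0  lo [-16.1  21.2]
-0.01 hi 78 [-26.6  30.1] lo [-32.7  36.5]
0.0 hi 85 [-27.9  29.9] lo [-32.4  36.3]
0.01 hi 89 [-27.8  29.6] lo [-33.6  36. ]
0.02 hi 89 [-27.6  29.5] lo [-33.3  35.9]
0.03 hi 93 [-27.3  32.1] lo [-33.1  35.8]
0.04 hi 101 [-26.9  32. ] lo [-32.9  35.7]
0.05 hi 94 [-28.2  30.7] lo [-32.7  35.6]
0.06 hi 96 [-28.1  30.6] lo [-33.9  35.4]
0.07 hi 98 [-28.   30.5] lo [-33.8  36.7]
0.08 hi 331 [-27.8  30.3] lo [-33.7  36.7]
0.09 hi 319 [-27.6  30.3] lo [-32.3  35.4]
0.1 hi 443 [-33.4  35.7] lo 
0.11 hi 448 [-33.3  36.1] lo 
0.12 hi 447 [-33.6  34.9] lo 
0.13 hi 443 [-33.4  34.9] lo 
0.14 hi 438 [-33.2  34.8] lo 
0.15 hi 413 [-33.   33.9] lo
```

View pics/o2.png

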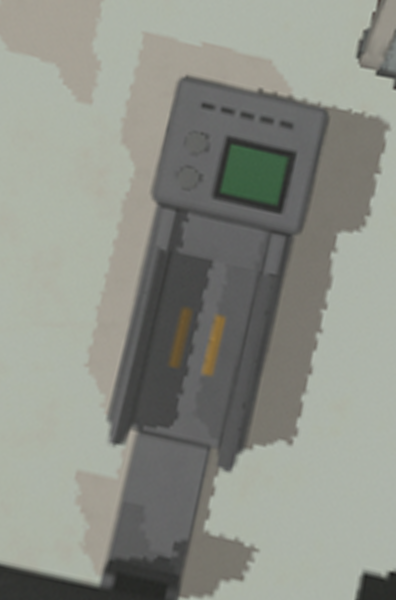

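```bash
cat >> h.py <<'E'
def rectf(im,T,O,yaw,x0,x1,y0,y1,z,s=4000):
    """rows x descending, cols y descending, local frame"""
    H,W=int(round((x1-x0)*s)),int(round((y1-y0)*s)); r,c=np.mgrid[0:H,0:W]; x=x1-r/s; y=y1-c/s
    P=np.stack([O[0]+x*np.cos(yaw)-y*np.sin(yaw),O[1]+x*np.sin(yaw)+y*np.cos(yaw),np.full(r.shape,float(z))],-1)
    if T is None:
        Q=P@R.T+t; m=np.stack([Q[...,0]/Q[...,2]*K[0,0]+K[0,2],Q[...,1]/Q[...,2]*K[1,1]+K[1,2]],-1).astype(np.float32)
    else: m=wproj(T,P).astype(np.float32)
    return cv2.remap(im,m[...,0],m[...,1],cv2.INTER_CUBIC)
def edges(img,ax,lo,s=4000,n=6,hi=None):
    """strongest gradient peaks of mean profile; ax=1: along y (cols, y descending from hi)"""
    g=cv2.cvtColor(img,cv2.COLOR_BGR2GRAY).astype(float); p=cv2.GaussianBlur(g.mean(1-ax if ax==1 else 1).reshape(1,-1),(0,0),4)[0]
    if ax==1: p=cv2.GaussianBlur(g.mean(0).reshape(1,-1),(0,0),4)[0]
    gr=np.gradient(p); a=abs(gr); k=[i for i in range(2,len(a)-2) if a[i]==a[i-2:i+3].max() and a[i]>.1*a.max()]
    k=sorted(k,key=lambda i:-a[i])[:n]; return [(round((hi-i/s)*1000,1),round(gr[i],2)) for i in sorted(k)]
E
python3 - <<'E'
from h import *
f=np.load("pics/w2.npz"); T=f["T"]; im=cv2.imread("pics/w2.png"); O=[.487,-.222]; yaw=-.226
for (n,x0,x1,z) in [("foot",-.03,-.02,.01),("foot2",-.06,-.05,.01),("floor",.0,.02,.01),("wall",-.01,.0,.043),("wall",.03,.05,.043),("wall2",.07,.09,.043),("hous",.10,.11,.05),("hous2",.13,.14,.05)]:
    print(n,edges(rectf(im,T,O,yaw,x0,x1,-.045,.045,z),1,0,hi=.045,n=8))
for (n,y0,y1,z) in [("axis",-.01,.01,.05),("axisz43",-.01,.01,.03),("axis10",-.01,.01,.01),("wallL",.027,.029,.043),("wallR",-.029,-.027,.043)]:
    print(n,edges(rectf(im,T,O,yaw,-.07,.18,y0,y1,z),0,0,hi=.18,n=9))
w=rectf(im,T,O,yaw,-.07,.17,-.05,.05,.043,3000); cv2.imwrite("pics/d1.png",cv2.resize(w,(250,600)))
E
```

```text
foot [(32.8, np.float64(-2.63)), (25.2, np.float64(1.61)), (21.0, np.float64(-4.05)), (-15.0, np.float64(-1.28)), (-17.8, np.float64(2.16)), (-23.5, np.float64(1.92)), (-26.2, np.float64(-0.42)), (-29.8, np.float64(3.64))]
foot2 [(42.2, np.float64(-0.9)), (20.7, np.float64(-4.41)), (7.8, np.float64(0.69)), (-15.5, np.float64(-1.08)), (-18.0, np.float64(2.4)), (-22.5, np.float64(3.09)), (-30.5, np.float64(-0.6)), (-43.2, np.float64(0.72))]
floor [(36.2, np.float64(-5.64)), (30.2, np.float64(-2.67)), (23.0, np.float64(0.83)), (3.5, np.float64(2.24)), (-19.8, np.float64(-1.21)), (-22.8, np.float64(0.8)), (-28.5, np.float64(-0.77)), (-33.5, np.float64(3.59))]
wall [(33.0, np.float64(-4.14)), (28.0, np.float64(-2.86)), (22.0, np.float64(2.99)), (18.8, np.float64(-1.81)), (-15.8, np.float64(0.8)), (-18.5, np.float64(-1.56)), (-29.5, np.float64(4.2)), (-34.2, np.float64(1.56))]
wall [(33.0, np.float64(-5.45)), (27.5, np.float64(-2.41)), (11.5, np.float64(1.1)), (3.0, np.float64(2.4)), (-3.8, np.float64(1.06)), (-8.8, np.float64(-1.5)), (-18.3, np.float64(-1.25)), (-30.5, np.float64(3.65))]

[... 1059 characters left out ...]
))]
axis10 [(162.8, np.float64(-4.83)), (151.0, np.float64(-2.31)), (148.0, np.float64(2.09)), (137.5, np.float64(-4.12)), (134.0, np.float64(2.54)), (109.5, np.float64(-2.19)), (105.8, np.float64(4.1)), (95.5, np.float64(2.17)), (-16.8, np.float64(2.12))]
wallL [(172.0, np.float64(-1.58)), (155.5, np.float64(-5.9)), (152.2, np.float64(1.23)), (97.2, np.float64(-2.14)), (94.2, np.float64(3.0)), (76.8, np.float64(-1.31)), (-15.5, np.float64(6.47)), (-30.2, np.float64(-1.49)), (-67.0, np.float64(1.4))]
wallR [(156.0, np.float64(-5.74)), (152.2, np.float64(0.99)), (96.5, np.float64(-2.7)), (93.5, np.float64(0.91)), (-6.8, np.float64(3.84)), (-12.8, np.float64(2.54)), (-45.5, np.float64(-4.55))]
```

View pics/d1.png

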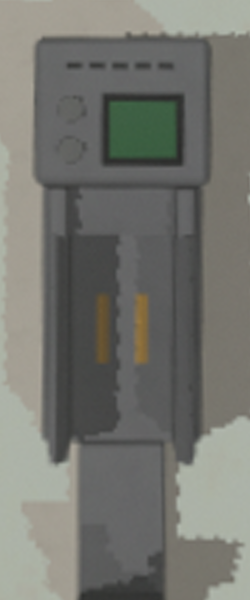

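```bash
python3 - <<'E'
from h import *
from cell import arm
s=arm.get_state(); go(s,[0.5675,0.2147,0.19],0.038)
E
```

```text
gp [0.5675 0.2147 0.19  ] t [ -30.3 -445.8   59.5] w [ 0.0005  0.0003 -0.2587] rows>= 7.2
```

```bash
python3 -m handwheel '[{"grip":1.0,"tx":-4.0,"ty":-56.0,"tz":0.0,"wx":0.0,"wy":0.0,"wz":-0.03},{"grip":1.0,"tx":-8.0,"ty":-112.0,"tz":0.0,"wx":0.0,"wy":0.0,"wz":-0.06},{"grip":1.0,"tx":-12.0,"ty":-168.0,"tz":5.0,"wx":0.0,"wy":0.0,"wz":-0.09},{"grip":1.0,"tx":-16.0,"ty":-224.0,"tz":15.0,"wx":0.0,"wy":0.0,"wz":-0.13},{"grip":1.0,"tx":-20.0,"ty":-280.0,"tz":25.0,"wx":0.0,"wy":0.0,"wz":-0.16},{"grip":1.0,"tx":-24.0,"ty":-336.0,"tz":37.0,"wx":0.0,"wy":0.0,"wz":-0.19},{"grip":1.0,"tx":-27.0,"ty":-392.0,"tz":48.0,"wx":0.0,"wy":0.0,"wz":-0.22},{"grip":1.0,"tx":-30.0,"ty":-446.0,"tz":59.0,"wx":0.0,"wy":0.0,"wz":-0.259},{"grip":1.0,"tx":-30.0,"ty":-446.0,"tz":59.0,"wx":0.0,"wy":0.0,"wz":-0.259},{"grip":1.0,"tx":-30.0,"ty":-446.0,"tz":59.0,"wx":0.0,"wy":0.0,"wz":-0.259}]'
python3 - <<'E'
from h import *
s,im,d,T=snap("w3"); print(s["t"],s["ee_pos"],s["ee_rot"],s["qpos"].round(2),gp(s))
O=[.5275,.2132]; yaw=.038
for (n,x0,x1,z) in [("crad",-.06,-.04,.04),("pack",.015,.025,.042),("pack2",.06,.07,.042),("tongue",.08,.09,.022)]:
    print(n,[(a,float(round(b,1))) for a,b in edges(rectf(im,T,O,yaw,x0,x1,-.045,.045,z),1,0,hi=.045,n=8)])
print("ax",[(a,float(round(b,1))) for a,b in edges(rectf(im,T,O,yaw,-.1,.12,-.008,.008,.042),0,0,hi=.12,n=9)])
print("axT",[(a,float(round(b,1))) for a,b in edges(rectf(im,T,O,yaw,-.1,.12,-.008,.008,.022),0,0,hi=.12,n=9)])
w=rectf(im,T,O,yaw,-.1,.12,-.05,.05,.042,3000); cv2.imwrite("pics/c1.png",cv2.resize(w,(273,600)))
E
```

```text
t: 3.98
ee_pos: [0.5685, 0.213, 0.3541]
ee_rot: [3.14, 0.001, 0.036]
ft_force: [0.3, -0.2, 1.2]
opening: 0.0871
3.975 [0.56850974 0.21295213 0.35413855] [3.14001436e+00 8.68644381e-04 3.60662816e-02] [ 0.    0.33 -0.53  1.62  0.17  1.25 -2.1 ] [0.56837671 0.21268832 0.19013882]
crad [(33.0, -0.2), (-35.2, -1.8)]
pack [(27.5, -2.8), (20.7, -2.7), (13.7, 6.2), (-12.5, -6.0), (-17.5, -1.8), (-20.0, 1.5), (-26.2, 1.2), (-33.8, 1.5)]
pack2 [(19.7, -6.2), (11.0, -0.7), (-11.3, 0.7), (-15.0, -0.8), (-17.8, -1.4), (-20.5, 2.8), (-23.8, 1.2)]
tongue [(13.5, -6.4), (-13.0, -0.7), (-15.5, 2.8), (-29.8, 5.2)]
ax [(95.0, -6.3), (79.2, -3.0), (74.8, 2.9), (45.0, 6.1), (-20.0, -6.5), (-25.0, -3.2), (-73.3, -3.7), (-84.0, 10.1), (-91.8, -8.0)]
axT [(94.0, -6.1), (77.2, -2.9), (72.2, 2.9), (40.7, 6.0), (-29.0, -6.4), (-34.5, -3.1), (-70.8, 2.9), (-86.0, -3.6), (-97.5, 9.7)]
```

View pics/w3.png

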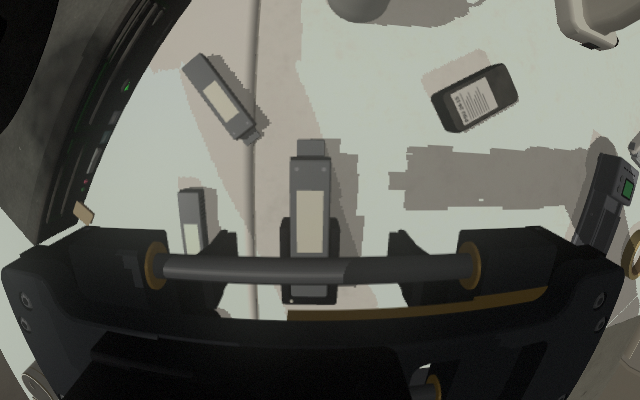

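View pics/c1.png

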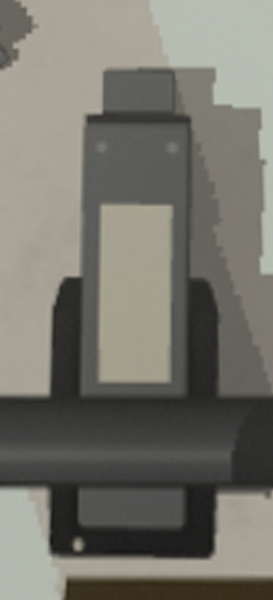

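```bash
python3 - <<'E'
from h import *
from cell import arm
s=arm.get_state(); print(gp(s),s["ee_rot"]);go(s,[0.5675,0.2146,0.036],0.031)
E
```

```text
[0.56852267 0.21221367 0.19045053] [3.13992171e+00 3.29169977e-04 3.50364628e-02]
gp [0.5675 0.2146 0.036 ] t [ -0.9  -2.4 154.4] w [0.0017 0.0003 0.004 ] rows>= 2.5
```

```bash
python3 -m handwheel '[{"grip":1.0,"tx":-1.0,"ty":-2.4,"tz":40.0,"wx":0.0,"wy":0.0,"wz":0.004},{"grip":1.0,"tx":-1.0,"ty":-2.4,"tz":80.0,"wx":0.0,"wy":0.0,"wz":0.004},{"grip":1.0,"tx":-1.0,"ty":-2.4,"tz":115.0,"wx":0.0,"wy":0.0,"wz":0.004},{"grip":1.0,"tx":-1.0,"ty":-2.4,"tz":140.0,"wx":0.0,"wy":0.0,"wz":0.004},{"grip":1.0,"tx":-1.0,"ty":-2.4,"tz":154.0,"wx":0.0,"wy":0.0,"wz":0.004},{"grip":1.0,"tx":-1.0,"ty":-2.4,"tz":154.0,"wx":0.0,"wy":0.0,"wz":0.004},{"grip":1.0,"tx":-1.0,"ty":-2.4,"tz":154.0,"wx":0.0,"wy":0.0,"wz":0.004}]'
python3 - <<'E'
from h import *
s,im,d,T=snap("w4"); print(gp(s),s["ee_rot"])
E
```

```text
t: 4.9
ee_pos: [0.568, 0.2144, 0.2017]
ee_rot: [3.14, -0.001, 0.03]
ft_force: [0.9, 0.2, 0.4]
opening: 0.0868
[0.56828969 0.21417603 0.03768782] [ 3.14026358e+00 -1.42861237e-03  3.03610122e-02]
```

View pics/w4.png

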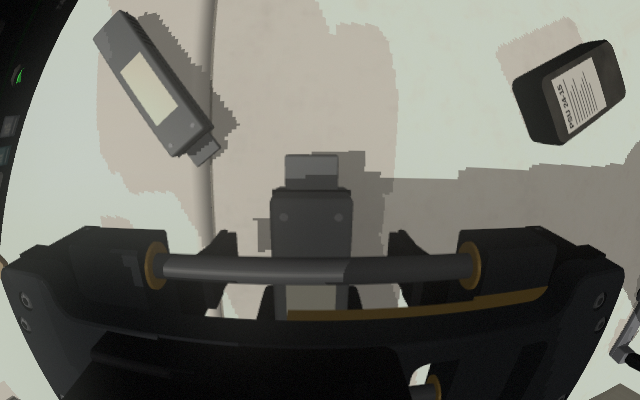

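```bash
python3 -m handwheel '[{"grip":0.0,"tx":0.0,"ty":0.0,"tz":1.0,"wx":0.0,"wy":0.0,"wz":0.0},{"grip":0.0,"tx":0.0,"ty":0.0,"tz":1.0,"wx":0.0,"wy":0.0,"wz":0.0},{"grip":0.0,"tx":0.0,"ty":0.0,"tz":1.0,"wx":0.0,"wy":0.0,"wz":0.0},{"grip":0.0,"tx":0.0,"ty":0.0,"tz":1.0,"wx":0.0,"wy":0.0,"wz":0.0},{"grip":0.0,"tx":0.0,"ty":0.0,"tz":1.0,"wx":0.0,"wy":0.0,"wz":0.0},{"grip":0.0,"tx":0.0,"ty":0.0,"tz":1.0,"wx":0.0,"wy":0.0,"wz":0.0}]'; python3 -m handwheel '[{"grip":0.0,"tx":0.0,"ty":0.0,"tz":0.0,"wx":0.0,"wy":0.0,"wz":0.0},{"grip":0.0,"tx":0.0,"ty":0.0,"tz":0.0,"wx":0.0,"wy":0.0,"wz":0.0},{"grip":0.0,"tx":0.0,"ty":0.0,"tz":0.0,"wx":0.0,"wy":0.0,"wz":0.0}]'; python3 -c "
from h import *
from cell import arm
s=arm.get_state();print(gp(s),s['ee_rot'],s['opening'])"
```

```text
t: 5.7
ee_pos: [0.568, 0.2146, 0.2007]
ee_rot: [3.14, -0.002, 0.031]
ft_force: [-0.5, 0.3, 0.4]
opening: 0.0395
t: 6.08
ee_pos: [0.568, 0.2146, 0.2008]
ee_rot: [3.14, -0.002, 0.031]
ft_force: [-1.3, 0.3, 0.2]
opening: 0.0398
[0.56831019 0.21441863 0.03676042] [ 3.14045434e+00 -1.62587444e-03  3.06202782e-02] 0.039757425226249365
```

Gripped (39.8 mm). Lift straight up.

```bash
python3 -m handwheel '[{"grip":0.0,"tx":0.0,"ty":0.0,"tz":-15.0,"wx":0.0,"wy":0.0,"wz":0.0},{"grip":0.0,"tx":0.0,"ty":0.0,"tz":-35.0,"wx":0.0,"wy":0.0,"wz":0.0},{"grip":0.0,"tx":0.0,"ty":0.0,"tz":-60.0,"wx":0.0,"wy":0.0,"wz":0.0},{"grip":0.0,"tx":0.0,"ty":0.0,"tz":-90.0,"wx":0.0,"wy":0.0,"wz":0.0},{"grip":0.0,"tx":0.0,"ty":0.0,"tz":-100.0,"wx":0.0,"wy":0.0,"wz":0.0},{"grip":0.0,"tx":0.0,"ty":0.0,"tz":-100.0,"wx":0.0,"wy":0.0,"wz":0.0},{"grip":0.0,"tx":0.0,"ty":0.0,"tz":-100.0,"wx":0.0,"wy":0.0,"wz":0.0}]'
python3 - <<'E'
from h import *
s,im,d,T=snap("w5"); print(gp(s),s["ee_rot"],s["opening"])
c,sn=np.cos(-.226),np.sin(-.226)
C=np.array([.515,-.03]); g=C+.0405*np.array([c,sn]); print(g)
go(s,[g[0],g[1],0.14],-.226)
E
```

```text
t: 6.95
ee_pos: [0.5675, 0.2144, 0.2997]
ee_rot: [3.14, -0.0, 0.031]
ft_force: [0.5, -0.0, -2.2]
opening: 0.0398
[0.56756865 0.21413822 0.13569828] [ 3.13985605e+00 -8.10402613e-05  3.05257244e-02] 0.039757761770286754
[ 0.55447011 -0.03907528]
gp [ 0.5545 -0.0391  0.14  ] t [-20.8 253.   -3.9] w [ 0.0017 -0.0003  0.2565] rows>= 4.1
```

View pics/w5.png

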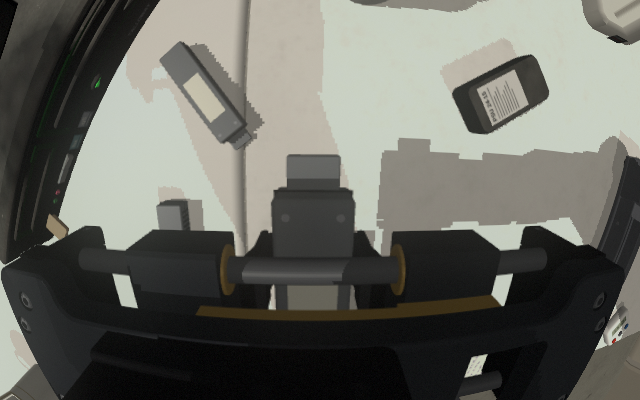

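```bash
python3 -m handwheel '[{"grip":0.0,"tx":-4.0,"ty":42.0,"tz":-3.0,"wx":0.0,"wy":0.0,"wz":0.04},{"grip":0.0,"tx":-8.0,"ty":84.0,"tz":-4.0,"wx":0.0,"wy":0.0,"wz":0.08},{"grip":0.0,"tx":-12.0,"ty":126.0,"tz":-4.0,"wx":0.0,"wy":0.0,"wz":0.13},{"grip":0.0,"tx":-16.0,"ty":168.0,"tz":-4.0,"wx":0.001,"wy":0.0,"wz":0.17},{"grip":0.0,"tx":-20.0,"ty":210.0,"tz":-4.0,"wx":0.002,"wy":0.0,"wz":0.21},{"grip":0.0,"tx":-21.0,"ty":240.0,"tz":-4.0,"wx":0.002,"wy":0.0,"wz":0.25},{"grip":0.0,"tx":-21.0,"ty":253.0,"tz":-4.0,"wx":0.002,"wy":0.0,"wz":0.257},{"grip":0.0,"tx":-21.0,"ty":253.0,"tz":-4.0,"wx":0.002,"wy":0.0,"wz":0.257},{"grip":0.0,"tx":-21.0,"ty":253.0,"tz":-4.0,"wx":0.002,"wy":0.0,"wz":0.257}]'
python3 - <<'E'
from h import *
from cell import arm
s=arm.get_state(); g=gp(s); print(g,s["ee_rot"],s["opening"])
go(s,[g[0],g[1],0.027],-.226)
E
```

```text
t: 8.12
ee_pos: [0.5545, -0.0372, 0.3039]
ee_rot: [-3.141, 0.0, -0.224]
ft_force: [0.0, -0.1, -0.9]
opening: 0.0398
[ 0.55444647 -0.03706003  0.13992959] [-3.14052635e+00  2.75288194e-04 -2.23739000e-01] 0.03977392914742601
gp [ 0.5544 -0.0371  0.027 ] t [-0.000e+00 -1.000e-01  1.129e+02] w [-0.0011  0.0003  0.0023] rows>= 1.8
```

```bash
python3 -m handwheel '[{"grip":0.0,"tx":0.0,"ty":0.0,"tz":40.0,"wx":0.0,"wy":0.0,"wz":0.0},{"grip":0.0,"tx":0.0,"ty":0.0,"tz":75.0,"wx":0.0,"wy":0.0,"wz":0.0},{"grip":0.0,"tx":0.0,"ty":0.0,"tz":95.0,"wx":0.0,"wy":0.0,"wz":0.0},{"grip":0.0,"tx":0.0,"ty":0.0,"tz":106.0,"wx":0.0,"wy":0.0,"wz":0.0},{"grip":0.0,"tx":0.0,"ty":0.0,"tz":111.0,"wx":0.0,"wy":0.0,"wz":0.0},{"grip":0.0,"tx":0.0,"ty":0.0,"tz":113.0,"wx":0.0,"wy":0.0,"wz":0.0},{"grip":0.0,"tx":0.0,"ty":0.0,"tz":113.0,"wx":0.0,"wy":0.0,"wz":0.0}]'
python3 - <<'E'
from h import *
from cell import arm
s=arm.get_state(); g=gp(s); print(g,s["ee_rot"],s["opening"],s["ft_force"])
E
```

```text
t: 9.0
ee_pos: [0.5547, -0.037, 0.1915]
ee_rot: [-3.14, -0.001, -0.224]
ft_force: [0.0, -0.8, -0.8]
opening: 0.0399
[ 0.55488339 -0.03687058  0.02750644] [-3.14038371e+00 -6.68011422e-04 -2.23640825e-01] 0.03989611939937428 [ 0.04495106 -0.80256818 -0.80096293]
```

```bash
python3 -m handwheel '[{"grip":0.0,"tx":0.0,"ty":0.0,"tz":1.0,"wx":0.0,"wy":0.0,"wz":0.0},{"grip":0.0,"tx":0.0,"ty":0.0,"tz":2.0,"wx":0.0,"wy":0.0,"wz":0.0},{"grip":0.0,"tx":0.0,"ty":0.0,"tz":2.0,"wx":0.0,"wy":0.0,"wz":0.0}]'; python3 -m handwheel '[{"grip":0.0,"tx":0.0,"ty":0.0,"tz":0.7,"wx":0.0,"wy":0.0,"wz":0.0},{"grip":0.0,"tx":0.0,"ty":0.0,"tz":0.7,"wx":0.0,"wy":0.0,"wz":0.0}]'
```

```text
t: 9.38
ee_pos: [0.5547, -0.0371, 0.1896]
ee_rot: [-3.14, -0.001, -0.224]
ft_force: [-0.9, -0.3, -1.1]
opening: 0.0396
t: 9.62
ee_pos: [0.5548, -0.0371, 0.189]
ee_rot: [-3.14, -0.001, -0.224]
ft_force: [0.2, -0.3, 1.6]
opening: 0.0395
```

```bash
python3 -m handwheel '[{"grip":1.0,"tx":0.0,"ty":0.0,"tz":0.0,"wx":0.0,"wy":0.0,"wz":0.0},{"grip":1.0,"tx":0.0,"ty":0.0,"tz":0.0,"wx":0.0,"wy":0.0,"wz":0.0},{"grip":1.0,"tx":0.0,"ty":0.0,"tz":0.0,"wx":0.0,"wy":0.0,"wz":0.0},{"grip":1.0,"tx":0.0,"ty":0.0,"tz":0.0,"wx":0.0,"wy":0.0,"wz":0.0},{"grip":1.0,"tx":0.0,"ty":0.0,"tz":0.0,"wx":0.0,"wy":0.0,"wz":0.0},{"grip":1.0,"tx":0.0,"ty":0.0,"tz":-30.0,"wx":0.0,"wy":0.0,"wz":0.0},{"grip":1.0,"tx":0.0,"ty":0.0,"tz":-80.0,"wx":0.0,"wy":0.0,"wz":0.0},{"grip":1.0,"tx":-40.0,"ty":0.0,"tz":-110.0,"wx":0.0,"wy":0.0,"wz":0.0},{"grip":1.0,"tx":-82.0,"ty":0.0,"tz":-110.0,"wx":0.0,"wy":0.0,"wz":0.0},{"grip":1.0,"tx":-82.0,"ty":0.0,"tz":-110.0,"wx":0.0,"wy":0.0,"wz":0.0},{"grip":1.0,"tx":-82.0,"ty":0.0,"tz":-110.0,"wx":0.0,"wy":0.0,"wz":0.0}]'
python3 - <<'E'
from h import *
s,im,d,T=snap("w6"); g=gp(s);print(g,s["ee_rot"])
O=[.5153,-.0284]; yaw=-.226
for (n,x0,x1,z) in [("rear",.0,.01,.03),("pack",.02,.03,.03),("pack2",.06,.07,.03),("tongue",.08,.09,.01)]:
    print(n,[(a,float(round(b,1))) for a,b in edges(rectf(im,T,O,yaw,x0,x1,-.035,.035,z),1,0,hi=.035,n=8)])
print("ax",[(a,float(round(b,1))) for a,b in edges(rectf(im,T,O,yaw,-.03,.12,-.008,.008,.03),0,0,hi=.12,n=9)])
w=rectf(im,T,O,yaw,-.1,.12,-.05,.05,.03,3000); cv2.imwrite("pics/p6.png",cv2.resize(w,(273,600)))
E
```

```text
t: 11.0
ee_pos: [0.4751, -0.0192, 0.2992]
ee_rot: [-3.14, -0.002, -0.224]
ft_force: [0.8, -0.4, -0.1]
opening: 0.0871
[ 0.47544551 -0.01908191  0.13516629] [-3.14049690e+00 -1.88848483e-03 -2.23890648e-01]
rear [(33.0, -1.4), (20.5, -5.6), (13.8, 6.0), (9.8, -0.8), (-1.5, 1.4), (-12.5, -7.2), (-17.0, -1.5), (-19.7, 3.6)]
pack [(32.5, -1.5), (20.5, -6.3), (13.5, 6.1), (-12.5, -7.3), (-17.0, -1.5), (-19.7, 3.6)]
pack2 [(20.3, -6.5), (15.3, 0.8), (11.5, -0.8), (4.3, 0.7), (-11.0, 1.0), (-14.5, -1.0), (-17.2, -1.4), (-20.0, 3.3)]
tongue [(14.0, -6.0), (-14.5, 2.3), (-20.0, 4.4)]
ax [(88.2, -6.1), (80.2, -0.8), (75.8, -1.5), (73.0, 2.0), (45.0, 7.1), (-1.5, 1.0), (-20.3, -6.7)]
```

View pics/w6.png

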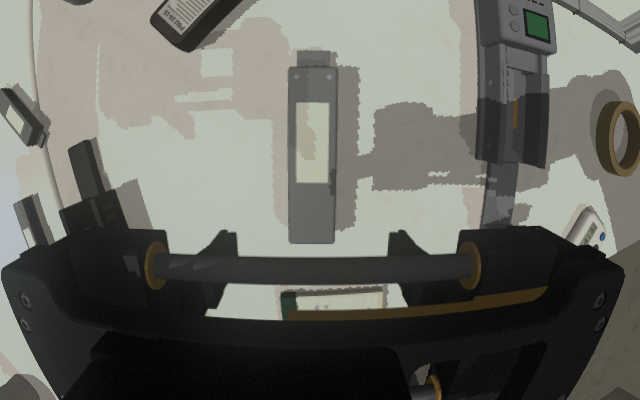

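View pics/p6.png

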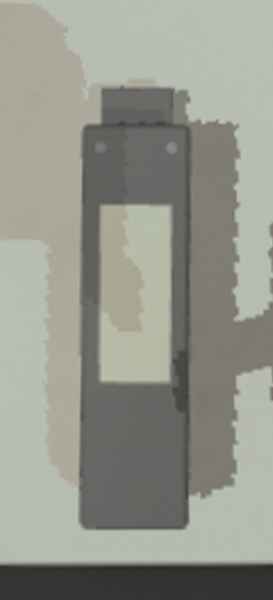

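```bash
python3 - <<'E'
from h import *
from cell import arm
s=arm.get_state(); yaw=-.228
c,n=np.cos(yaw),np.sin(yaw); C=np.array([.5153,-.0284])+.0005*np.array([c,n])+.0003*np.array([-n,c]); print("pack C",C)
g=C-.048*np.array([c,n]); go(s,[g[0],g[1],.022],yaw)
E
```

```text
pack C [ 0.51585487 -0.02822078]
gp [ 0.4691 -0.0174  0.022 ] t [ -6.7  -0.3 113. ] w [-0.0014 -0.0015  0.004 ] rows>= 1.8
```

```bash
python3 -m handwheel '[{"grip":1.0,"tx":-7.0,"ty":0.0,"tz":35.0,"wx":-0.001,"wy":-0.001,"wz":0.004},{"grip":1.0,"tx":-7.0,"ty":0.0,"tz":70.0,"wx":-0.001,"wy":-0.001,"wz":0.004},{"grip":1.0,"tx":-7.0,"ty":-0.3,"tz":95.0,"wx":-0.001,"wy":-0.001,"wz":0.004},{"grip":1.0,"tx":-7.0,"ty":-0.3,"tz":108.0,"wx":-0.001,"wy":-0.001,"wz":0.004},{"grip":1.0,"tx":-7.0,"ty":-0.3,"tz":113.0,"wx":-0.001,"wy":-0.001,"wz":0.004},{"grip":1.0,"tx":-7.0,"ty":-0.3,"tz":113.0,"wx":-0.001,"wy":-0.001,"wz":0.004},{"grip":0.0,"tx":-7.0,"ty":-0.3,"tz":113.0,"wx":-0.001,"wy":-0.001,"wz":0.004},{"grip":0.0,"tx":-7.0,"ty":-0.3,"tz":113.0,"wx":-0.001,"wy":-0.001,"wz":0.004},{"grip":0.0,"tx":-7.0,"ty":-0.3,"tz":113.0,"wx":-0.001,"wy":-0.001,"wz":0.004},{"grip":0.0,"tx":-7.0,"ty":-0.3,"tz":113.0,"wx":-0.001,"wy":-0.001,"wz":0.004},{"grip":0.0,"tx":-7.0,"ty":-0.3,"tz":113.0,"wx":-0.001,"wy":-0.001,"wz":0.004},{"grip":0.0,"tx":-7.0,"ty":-0.3,"tz":113.0,"wx":-0.001,"wy":-0.001,"wz":0.004},{"grip":0.0,"tx":-7.0,"ty":-0.3,"tz":113.0,"wx":-0.001,"wy":-0.001,"wz":0.004},{"grip":0.0,"tx":-7.0,"ty":-0.3,"tz":113.0,"wx":-0.001,"wy":-0.001,"wz":0.004}]'
python3 -c "
from h import *
s,im,d,T=snap('w7');print(gp(s),s['ee_rot'],s['opening'],s['ft_force'])"
```

```text
t: 12.8
ee_pos: [0.4688, -0.0172, 0.186]
ee_rot: [-3.141, -0.0, -0.228]
ft_force: [-0.0, 0.2, 1.2]
opening: 0.0399
[ 0.46889525 -0.01719766  0.02199371] [-3.14118430e+00 -4.54980483e-04 -2.28028433e-01] 0.039860484263974975 [-0.03657331  0.1776313   1.23424595]
```

View pics/w7.png

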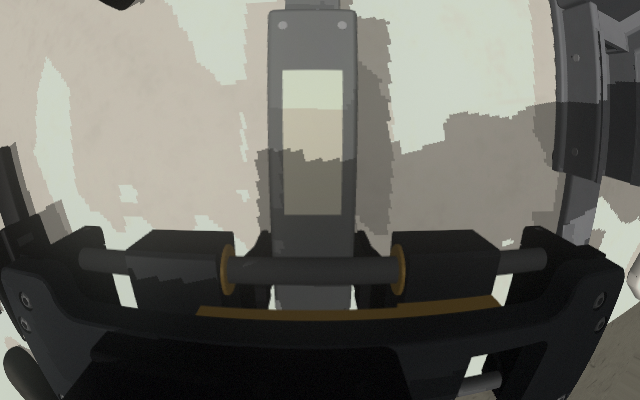

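```bash
cat >> h.py <<'E'
def pk(s,seat,yaw,X,Z,deg,Y=0.,ox=.0482,oz=.007):
    """pack centre wanted at (X,Y,Z) mm in dock frame, nose-down deg"""
    Rp=(Ro.from_euler('z',yaw)*Ro.from_euler('y',np.radians(deg))).as_matrix(); Rz=Ro.from_euler('z',yaw).as_matrix()
    c=np.array([*seat,.025])+Rz@np.array([X,Y,Z])/1000; go(s,c+Rp@np.array([-ox,0,oz]),yaw,np.radians(deg))
def inv(s,seat,yaw,ox=.0482,oz=.007):
    Rc=Ro.from_euler('xyz',s['ee_rot']).as_matrix(); Rp=Rc@np.diag([1,-1,-1.]); c=gp(s)-Rp@np.array([-ox,0,oz])
    Rz=Ro.from_euler('z',yaw).as_matrix(); print("pack in dock mm",(Rz.T@(c-np.array([*seat,.025]))*1000).round(1),"deg",np.degrees((Ro.from_matrix(Rz.T@Rp)).as_euler('xyz')).round(2))
E
python3 - <<'E'
from h import *
from cell import arm
s=arm.get_state(); pk(s,[.4866,-.2210],-.228,-25,95,20)
E
```

```text
gp [ 0.4205 -0.2057  0.1431] t [  51.6  194.4 -111.2] w [-4.000e-04 -3.495e-01  1.000e-04] rows>= 3.7
```

```bash
python3 -m handwheel '[{"grip":0.0,"tx":0.0,"ty":0.0,"tz":-20.0,"wx":0.0,"wy":0.0,"wz":0.0},{"grip":0.0,"tx":0.0,"ty":0.0,"tz":-50.0,"wx":0.0,"wy":0.0,"wz":0.0},{"grip":0.0,"tx":0.0,"ty":0.0,"tz":-90.0,"wx":0.0,"wy":0.0,"wz":0.0},{"grip":0.0,"tx":5.0,"ty":30.0,"tz":-110.0,"wx":0.0,"wy":0.0,"wz":0.0},{"grip":0.0,"tx":15.0,"ty":65.0,"tz":-111.0,"wx":0.0,"wy":-0.09,"wz":0.0},{"grip":0.0,"tx":25.0,"ty":100.0,"tz":-111.0,"wx":0.0,"wy":-0.17,"wz":0.0},{"grip":0.0,"tx":35.0,"ty":140.0,"tz":-111.0,"wx":0.0,"wy":-0.26,"wz":0.0},{"grip":0.0,"tx":45.0,"ty":175.0,"tz":-111.0,"wx":0.0,"wy":-0.32,"wz":0.0},{"grip":0.0,"tx":52.0,"ty":194.0,"tz":-111.0,"wx":0.0,"wy":-0.35,"wz":0.0},{"grip":0.0,"tx":52.0,"ty":194.0,"tz":-111.0,"wx":0.0,"wy":-0.35,"wz":0.0},{"grip":0.0,"tx":52.0,"ty":194.0,"tz":-111.0,"wx":0.0,"wy":-0.35,"wz":0.0},{"grip":0.0,"tx":52.0,"ty":194.0,"tz":-111.0,"wx":0.0,"wy":-0.35,"wz":0.0}]'
python3 - <<'E'
from h import *
s,im,d,T=snap("w8"); print(s["ee_rot"],s["opening"],s["ft_force"],s["qpos"].round(2)); inv(s,[.4866,-.2210],-.228)
cv2.imwrite("pics/w8z.png",cv2.resize(im[0:240,200:440],None,fx=2.5,fy=2.5,interpolation=cv2.INTER_CUBIC))
E
```

```text
t: 14.35
ee_pos: [0.4757, -0.2166, 0.2972]
ee_rot: [-3.141, 0.349, -0.226]
ft_force: [-0.2, -0.6, -1.3]
opening: 0.0399
[-3.14078792  0.34886202 -0.22579799] 0.03990877595937544 [-0.20930463 -0.57239682 -1.27765852] [ 0.54  0.31 -0.25  1.75  0.1   1.44 -1.54]
pack in dock mm [-24.8   1.9  95. ] deg [ 0.05 19.99  0.13]
```

View pics/w8z.png

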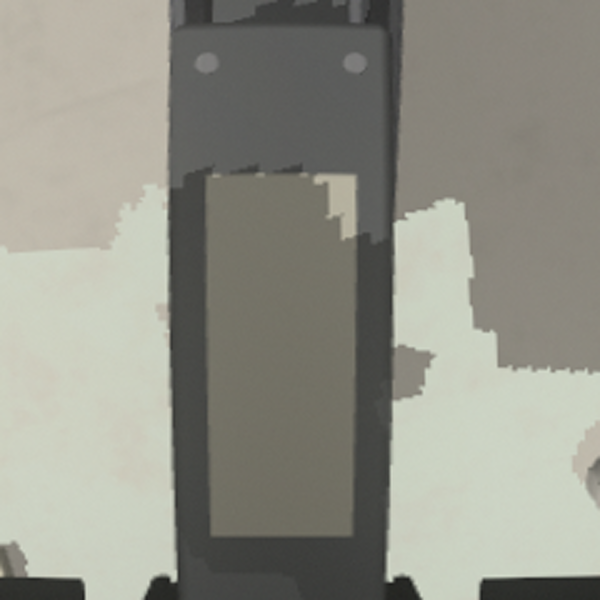

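```bash
python3 - <<'E'
from h import *
f=np.load("pics/w8.npz"); T=f["T"]; d=f["d"]; im=cv2.imread("pics/w8.png"); O=[.4866,-.2210]; yaw=-.228
w=rectf(im,T,O,yaw,-.02,.12,-.06,.06,.043,4000); cv2.imwrite("pics/w8r.png",w)
X=wcloud(T,d); z=X[...,2]
# dock-frame coordinates
q=X[...,:2]-np.array(O); c,n=np.cos(yaw),np.sin(yaw); qx=q[...,0]*c+q[...,1]*n; qy=-q[...,0]*n+q[...,1]*c
for v in [0,3,6,9,12,40,80,120]:
    print(v,[(u,round(float(qx[v,u]*1e3)),round(float(qy[v,u]*1e3),1),round(float(z[v,u]*1e3))) for u in range(262,368,3 if v<10 else 8)])
E
```

```text
0 [(262, 60, 40.6, 1), (265, 60, 38.5, 0), (268, 59, 34.9, 9), (271, 57, 28.6, 41), (274, 57, 26.5, 42), (277, 57, 24.9, 39), (280, 57, 23.3, 36), (283, 58, 22.9, 18), (286, 55, 15.3, 85), (289, 55, 13.8, 85), (292, 55, 12.2, 85), (295, 55, 10.7, 86), (298, 55, 9.2, 85), (301, 55, 7.6, 86), (304, 55, 6.1, 86), (307, 55, 4.6, 85), (310, 55, 3.1, 85), (313, 55, 1.5, 85), (316, 55, 0.0, 85), (319, 55, -1.5, 85), (322, 55, -3.1, 84), (325, 55, -4.6, 86), (328, 55, -6.1, 86), (331, 55, -7.6, 86), (334, 55, -9.2, 84), (337, 55, -10.7, 86), (340, 59, -18.4, 10), (343, 59, -20.6, 11), (346, 58, -21.7, 21), (349, 57, -22.1, 37), (352, 57, -23.8, 40), (355, 57, -25.2, 44), (358, 58, -27.5, 41), (361, 60, -35.7, -1), (364, 60, -37.9, 0), (367, 60, -40.2, 0)]
3 [(262, 57, 40.7, 1), (265, 57, 38.6, 0), (268, 47, 1.6, 255), (271, 55, 28.5, 42), (274, 55, 26.6, 42), (277, 55, 24.8, 41), (280, 55, 23.2, 37), (283, 56, 22.9, 19), (286, 53, 15.3, 86), (289, 53, 13.7, 86), (292, 53, 12.2, 87), (295, 53, 10.7, 86), (298, 53, 9.2, 86), (301, 53, 7.6, 87), (304, 53, 6.1, 86), (307, 53, 4.6, 86), (310, 53,
[... 2484 characters left out ...]
), (342, 35, -11.1, 114), (350, 35, -14.6, 114), (358, 29, -29.1, 37), (366, 27, -40.5, 1)]
80 [(262, -7, 43.5, 0), (270, 18, 20.2, 120), (278, 18, 16.8, 119), (286, 18, 13.1, 121), (294, 18, 9.8, 120), (302, 18, 6.2, 120), (310, 18, 2.8, 120), (318, 18, -0.7, 120), (326, 18, -4.1, 120), (334, 18, -7.5, 122), (342, 18, -11.2, 119), (350, 18, -14.5, 120), (358, -7, -35.8, -1), (366, -7, -42.3, 1)]
120 [(262, -43, 45.4, 1), (270, 1, 20.3, 126), (278, 1, 16.7, 126), (286, 1, 13.2, 126), (294, 1, 9.7, 127), (302, 1, 6.2, 127), (310, 1, 2.8, 126), (318, 1, -0.7, 127), (326, 1, -4.2, 126), (334, 1, -7.7, 126), (342, 1, -11.2, 126), (350, 1, -14.7, 126), (358, -43, -37.6, 1), (366, -43, -44.9, -1)]
```

View pics/w8r.png

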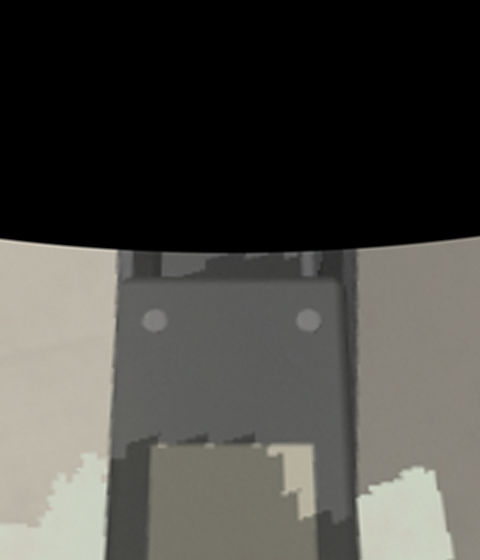

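```bash
python3 - <<'E'
from h import *
from cell import arm
s=arm.get_state(); S=[.4867,-.2206]
inv(s,S,-.228)
for X,Z in [(-20,75),(-13,60),(-13,45)]: pk(s,S,-.228,X,Z,20)
E
```

```text
pack in dock mm [-24.7   1.2  95. ] deg [ 0.03 19.99  0.11]
gp [ 0.4254 -0.2064  0.1231] t [11.3  1.2 17.2] w [ 0.     -0.0002  0.0017] rows>= 0.3
gp [ 0.4322 -0.208   0.1081] t [23.1  1.2 28.9] w [ 0.     -0.0002  0.0017] rows>= 0.6
gp [ 0.4322 -0.208   0.0931] t [28.2  1.2 43. ] w [ 0.     -0.0002  0.0017] rows>= 0.8
```

```bash
python3 -m handwheel '[{"grip":0.0,"tx":11.0,"ty":1.2,"tz":17.0,"wx":0.0,"wy":0.0,"wz":0.002},{"grip":0.0,"tx":23.0,"ty":1.2,"tz":29.0,"wx":0.0,"wy":0.0,"wz":0.002},{"grip":0.0,"tx":28.2,"ty":1.2,"tz":43.0,"wx":0.0,"wy":0.0,"wz":0.002},{"grip":0.0,"tx":28.2,"ty":1.2,"tz":43.0,"wx":0.0,"wy":0.0,"wz":0.002},{"grip":0.0,"tx":28.2,"ty":1.2,"tz":43.0,"wx":0.0,"wy":0.0,"wz":0.002}]'
python3 - <<'E'
from h import *
from cell import eyes
s,im,d,T=snap("w9"); S=[.4867,-.2206]; yaw=-.228; inv(s,S,yaw); print(s["ft_force"])
X=wcloud(T,d); z=X[...,2]
q=X[...,:2]-np.array(S); c,n=np.cos(yaw),np.sin(yaw); qx=q[...,0]*c+q[...,1]*n; qy=-q[...,0]*n+q[...,1]*c
for v in [0,5,30,60]:
    print(v,[(u,round(float(qx[v,u]*1e3)),round(float(qy[v,u]*1e3),1),round(float(z[v,u]*1e3))) for u in list(range(260,292,2))+list(range(334,366,2))])
a,_=eyes.capture("scene"); cv2.imwrite("pics/s9.png",cv2.resize(a[180:300,320:480],None,fx=5,fy=5,interpolation=cv2.INTER_CUBIC))
a,_=eyes.capture("top"); cv2.imwrite("pics/t9.png",cv2.resize(a[140:260,360:480],None,fx=5,fy=5,interpolation=cv2.INTER_CUBIC))
for v in [0,5,30,60]:
  g=cv2.cvtColor(im,6)[v].astype(int); print(v,g[262:292].tolist(),g[330:364].tolist())
E
```

```text
t: 15.02
ee_pos: [0.4869, -0.2207, 0.2473]
ee_rot: [3.142, 0.349, -0.228]
ft_force: [0.6, -0.1, -0.9]
opening: 0.0397
pack in dock mm [-12.9  -0.   45.1] deg [-0.   19.99 -0.02]
[ 0.55322156 -0.11631124 -0.86352183]
0 [(260, 67, 25.8, 40), (262, 67, 24.7, 41), (264, 67, 23.7, 41), (266, 67, 23.1, 38), (268, 67, 22.3, 36), (270, 67, 22.1, 30), (272, 68, 22.1, 21), (274, 68, 22.1, 12), (276, 68, 21.0, 11), (278, 68, 19.7, 12), (280, 68, 18.7, 10), (282, 68, 17.6, 10), (284, 68, 16.3, 10), (286, 67, 13.1, 36), (288, 67, 12.0, 37), (290, 67, 11.1, 35), (334, 67, -11.2, 36), (336, 67, -12.4, 35), (338, 67, -13.3, 36), (340, 68, -16.4, 11), (342, 68, -17.7, 10), (344, 68, -18.8, 10), (346, 68, -19.9, 11), (348, 68, -21.2, 10), (350, 68, -22.0, 13), (352, 68, -22.0, 23), (354, 67, -21.8, 33), (356, 67, -22.4, 37), (358, 67, -23.0, 40), (360, 67, -24.1, 39), (362, 67, -24.8, 41), (364, 67, -25.6, 43)]
5 [(260, 64, 25.8, 41), (262, 64, 24.9, 40), (264, 64, 23.9, 40), (266, 64, 23.2, 38), (268, 64, 22.2, 37), (270, 65, 22.2, 29), (272, 65, 22.3, 20), (274, 65, 22.0, 13), (276, 65, 21.2, 10), (
[... 2215 characters left out ...]
, 65, 66, 67, 95, 97, 97, 96, 96, 97, 95] [64, 64, 63, 63, 64, 63, 64, 64, 62, 61, 61, 63, 64, 65, 63, 65, 64, 65, 64, 53, 46, 47, 45, 47, 49, 51, 54, 53, 52, 52, 52, 54, 53, 50]
30 [65, 64, 63, 65, 63, 70, 87, 98, 97, 97, 98, 98, 98, 97, 98, 96, 98, 98, 97, 97, 98, 96, 96, 98, 96, 96, 96, 96, 96, 97] [94, 94, 94, 95, 94, 95, 94, 94, 95, 96, 95, 96, 95, 95, 96, 95, 96, 95, 94, 95, 95, 96, 92, 84, 74, 65, 56, 51, 53, 52, 53, 54, 54, 53]
60 [66, 66, 67, 66, 65, 74, 95, 97, 99, 99, 98, 99, 98, 99, 99, 98, 98, 98, 97, 98, 97, 97, 97, 97, 96, 96, 96, 96, 96, 96] [94, 94, 95, 94, 95, 95, 95, 94, 95, 95, 95, 94, 95, 94, 94, 95, 95, 96, 96, 95, 95, 95, 96, 88, 78, 69, 60, 55, 55, 55, 53, 55, 55, 62]
```

View pics/s9.png

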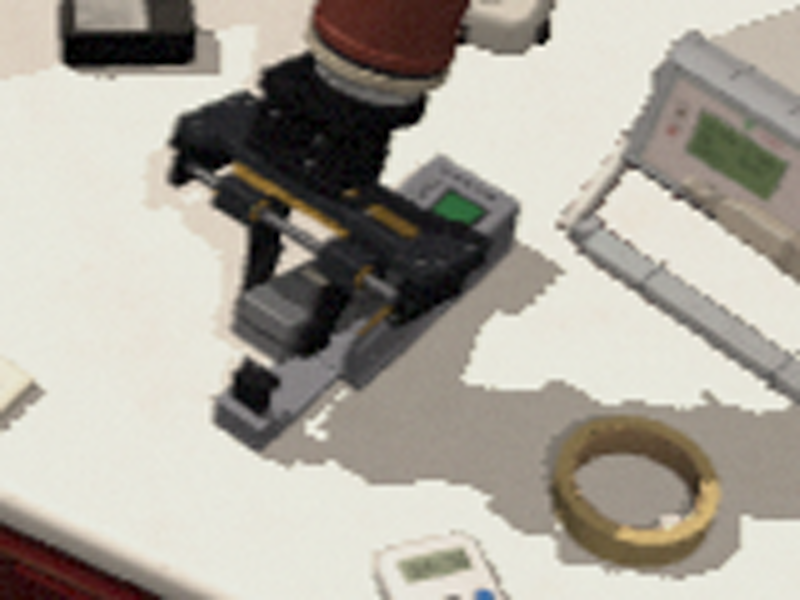

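View pics/w9.png

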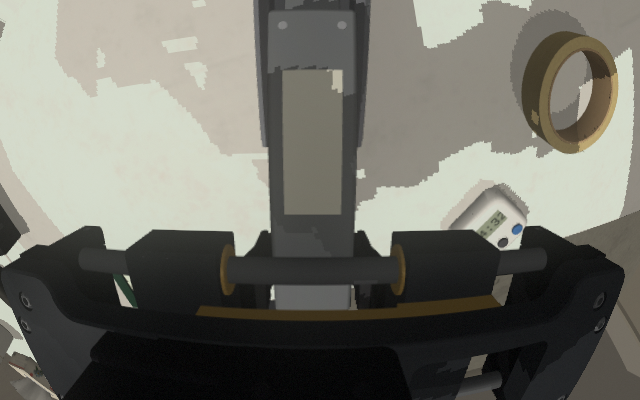

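View pics/t9.png

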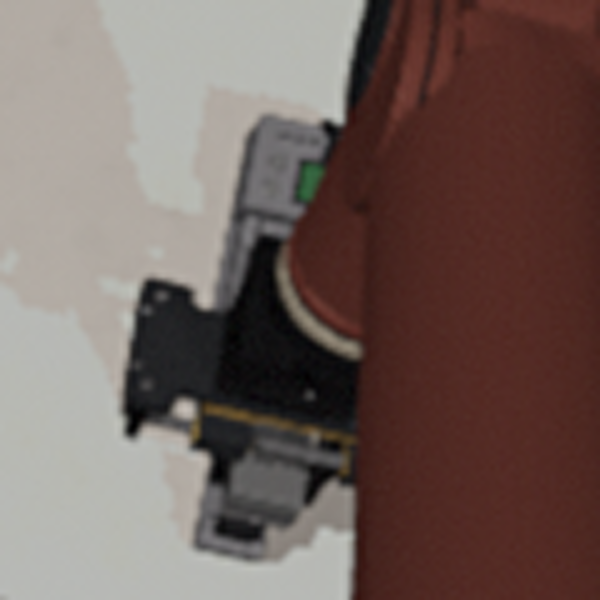

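```bash
python3 - <<'E'
from h import *
from cell import arm
s=arm.get_state(); S=[.4867,-.2206]
for X,Z in [(-13,38),(-13,31.5),(-6,31),(2,30.5)]: pk(s,S,-.228,X,Z,20)
E
```

```text
gp [ 0.4322 -0.208   0.0861] t [ 2.4 -0.1  7.2] w [ 0.0002 -0.0012 -0.0004] rows>= 0.1
gp [ 0.4322 -0.208   0.0796] t [ 4.6 -0.1 13.3] w [ 0.0002 -0.0012 -0.0004] rows>= 0.2
gp [ 0.4391 -0.2095  0.0791] t [11.4 -0.1 11.4] w [ 0.0002 -0.0012 -0.0004] rows>= 0.3
gp [ 0.4469 -0.2114  0.0786] t [19.1 -0.1  9.1] w [ 0.0002 -0.0012 -0.0004] rows>= 0.3
```

```bash
python3 -m handwheel '[{"grip":0.0,"tx":2.4,"ty":0.0,"tz":7.2,"wx":0.0,"wy":0.0,"wz":0.0},{"grip":0.0,"tx":4.6,"ty":0.0,"tz":13.3,"wx":0.0,"wy":0.0,"wz":0.0},{"grip":0.0,"tx":4.6,"ty":0.0,"tz":13.3,"wx":0.0,"wy":0.0,"wz":0.0},{"grip":0.0,"tx":4.6,"ty":0.0,"tz":13.3,"wx":0.0,"wy":0.0,"wz":0.0}]'; python3 -m handwheel '[{"grip":0.0,"tx":0.0,"ty":0.0,"tz":0.0,"wx":0.0,"wy":0.0,"wz":0.0}]'; python3 -c "
from h import *
from cell import arm
s=arm.get_state(); S=[.4867,-.2206]; inv(s,S,-.228); print(s['ft_force'])
for X,Z in [(-6,31),(2,30.5)]: pk(s,S,-.228,X,Z,20)
"
```

```text
t: 15.68
ee_pos: [0.4868, -0.2207, 0.2336]
ee_rot: [3.141, 0.348, -0.228]
ft_force: [0.2, -0.1, -0.5]
opening: 0.0397
t: 15.8
ee_pos: [0.4869, -0.2207, 0.2338]
ee_rot: [3.141, 0.348, -0.228]
ft_force: [0.5, -0.4, -1.1]
opening: 0.0399
pack in dock mm [-12.7  -0.1  31.6] deg [-0.02 19.92 -0.02]
[ 0.45919249 -0.44367687 -1.05105361]
gp [ 0.4391 -0.2095  0.0791] t [ 6.7 -0.1 -1.8] w [ 0.0002 -0.0013 -0.0003] rows>= 0.1
gp [ 0.4469 -0.2114  0.0786] t [14.4 -0.1 -4. ] w [ 0.0002 -0.0013 -0.0003] rows>= 0.2
```

No contact so far. Slide forward under the lip.

```bash
python3 -m handwheel '[{"grip":0.0,"tx":4.0,"ty":-0.1,"tz":-1.0,"wx":0.0,"wy":0.0,"wz":0.0},{"grip":0.0,"tx":8.0,"ty":-0.1,"tz":-2.2,"wx":0.0,"wy":0.0,"wz":0.0},{"grip":0.0,"tx":11.5,"ty":-0.1,"tz":-3.2,"wx":0.0,"wy":0.0,"wz":0.0},{"grip":0.0,"tx":14.4,"ty":-0.1,"tz":-4.0,"wx":0.0,"wy":-0.001,"wz":0.0},{"grip":0.0,"tx":14.4,"ty":-0.1,"tz":-4.0,"wx":0.0,"wy":-0.001,"wz":0.0},{"grip":0.0,"tx":14.4,"ty":-0.1,"tz":-4.0,"wx":0.0,"wy":-0.001,"wz":0.0}]'; python3 -c "
from h import *
from cell import eyes
s,im,d,T=snap('w10'); S=[.4867,-.2206]; inv(s,S,-.228); print(s['ft_force'])
for X,Z,D in [(1.8,27,17.5),(1.5,23.5,15),(1.2,16,10),(.9,9,5),(.6,4,2),(.5,0,0),(.5,-2,0)]: pk(s,S,-.228,X,Z,D)
a,_=eyes.capture('scene'); cv2.imwrite('pics/s10.png',cv2.resize(a[180:300,320:480],None,fx=5,fy=5,interpolation=cv2.INTER_CUBIC))
"
```

```text
t: 16.55
ee_pos: [0.5014, -0.224, 0.2326]
ee_rot: [3.141, 0.349, -0.228]
ft_force: [-1.1, 0.9, -0.8]
opening: 0.0401
pack in dock mm [ 1.9  0.  30.4] deg [-0.02 19.99 -0.02]
[-1.08066424  0.93827182 -0.75378992]
gp [ 0.4457 -0.2111  0.0732] t [-6.3  0.1  5.5] w [ 0.0002  0.0435 -0.0004] rows>= 0.2
gp [ 0.4446 -0.2108  0.0677] t [-12.7   0.1  11.5] w [ 0.0002  0.0872 -0.0003] rows>= 0.5
gp [ 0.4428 -0.2104  0.0563] t [-24.7   0.1  24.8] w [ 0.0002  0.1744 -0.0003] rows>= 0.9
gp [ 0.4414 -0.2101  0.0452] t [-36.2   0.1  38.8] w [ 2.000e-04  2.617e-01 -3.000e-04] rows>= 1.4
gp [ 0.4406 -0.2099  0.0377] t [-42.7   0.1  48.5] w [ 2.000e-04  3.141e-01 -3.000e-04] rows>= 1.7
gp [ 0.4402 -0.2098  0.032 ] t [-46.5   0.1  55.9] w [ 2.00e-04  3.49e-01 -3.00e-04] rows>= 1.9
gp [ 0.4402 -0.2098  0.03  ] t [-45.8   0.1  57.7] w [ 2.00e-04  3.49e-01 -3.00e-04] rows>= 1.9
```

View pics/s10.png

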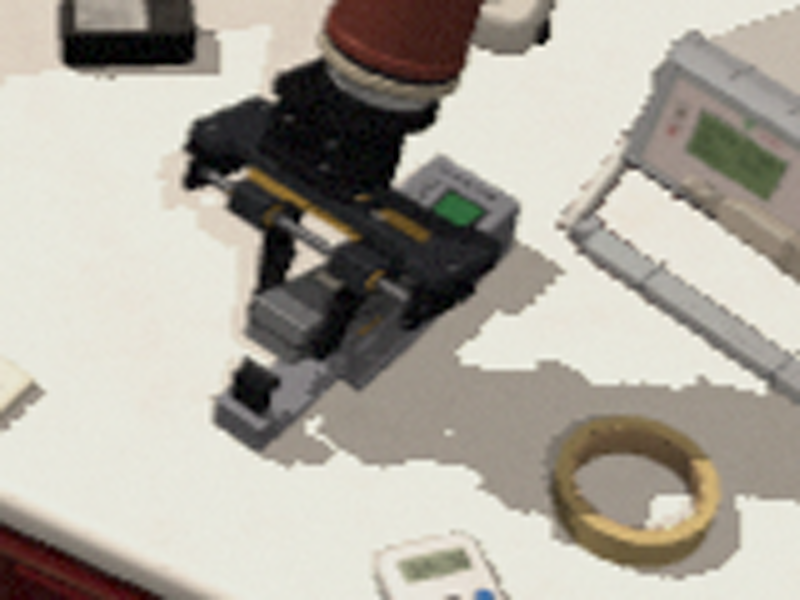

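View pics/w10.png

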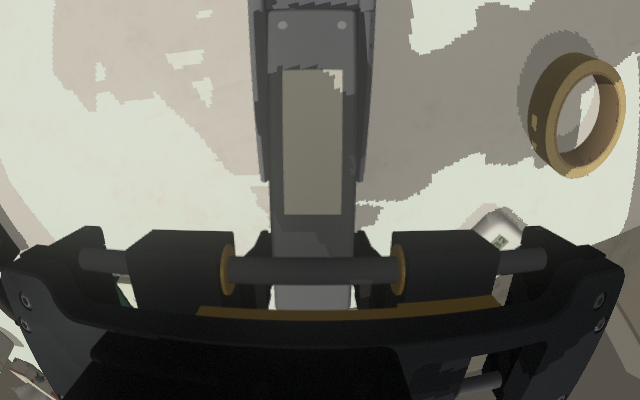

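```bash
python3 -m handwheel '[{"grip":0.0,"tx":-3.0,"ty":0.0,"tz":2.7,"wx":0.0,"wy":0.022,"wz":0.0},{"grip":0.0,"tx":-6.3,"ty":0.0,"tz":5.5,"wx":0.0,"wy":0.044,"wz":0.0},{"grip":0.0,"tx":-9.5,"ty":0.0,"tz":8.5,"wx":0.0,"wy":0.065,"wz":0.0},{"grip":0.0,"tx":-12.7,"ty":0.0,"tz":11.5,"wx":0.0,"wy":0.087,"wz":0.0},{"grip":0.0,"tx":-12.7,"ty":0.0,"tz":11.5,"wx":0.0,"wy":0.087,"wz":0.0},{"grip":0.0,"tx":-12.7,"ty":0.0,"tz":11.5,"wx":0.0,"wy":0.087,"wz":0.0}]'; python3 -c "
from h import *
from cell import arm
s=arm.get_state(); S=[.4867,-.2206]; inv(s,S,-.228); print(s['ft_force'],s['moment'])
for X,Z,D in [(1.3,19.5,12.5),(1.2,16,10),(1,12.5,7.5),(.9,9,5)]: pk(s,S,-.228,X,Z,D)
"
```

```text
t: 17.4
ee_pos: [0.4859, -0.2204, 0.2263]
ee_rot: [3.141, 0.262, -0.228]
ft_force: [0.4, 0.0, -1.0]
opening: 0.0395
pack in dock mm [ 1.5 -0.1 23.6] deg [-0.02 15.01 -0.02]
[ 0.39718359  0.045144   -0.97850927] [-0.03881832 -0.30478694 -0.04668465]
gp [ 0.4436 -0.2106  0.0618] t [-6.6  0.   6.3] w [ 0.0003  0.0438 -0.0004] rows>= 0.2
gp [ 0.4428 -0.2104  0.0563] t [-13.1   0.   12.3] w [ 0.0003  0.0874 -0.0004] rows>= 0.5
gp [ 0.442  -0.2102  0.0507] t [-19.5   0.   18.6] w [ 0.0003  0.131  -0.0004] rows>= 0.7
gp [ 0.4414 -0.2101  0.0452] t [-25.8   0.   25.2] w [ 0.0003  0.1747 -0.0004] rows>= 0.9
```

```bash
python3 -m handwheel '[{"grip":0.0,"tx":-3.3,"ty":0.0,"tz":3.1,"wx":0.0,"wy":0.022,"wz":0.0},{"grip":0.0,"tx":-6.6,"ty":0.0,"tz":6.3,"wx":0.0,"wy":0.044,"wz":0.0},{"grip":0.0,"tx":-9.9,"ty":0.0,"tz":9.3,"wx":0.0,"wy":0.066,"wz":0.0},{"grip":0.0,"tx":-13.1,"ty":0.0,"tz":12.3,"wx":0.0,"wy":0.087,"wz":0.0},{"grip":0.0,"tx":-13.1,"ty":0.0,"tz":12.3,"wx":0.0,"wy":0.087,"wz":0.0},{"grip":0.0,"tx":-13.1,"ty":0.0,"tz":12.3,"wx":0.0,"wy":0.087,"wz":0.0}]'; python3 -c "
from h import *
from cell import arm
s=arm.get_state(); S=[.4867,-.2206]; inv(s,S,-.228); print(s['ft_force'],s['moment'])
for X,Z,D in [(1,12.5,7.5),(.9,9,5),(.7,5,2.5),(.5,0.5,0),(.5,-2,0)]: pk(s,S,-.228,X,Z,D)
"
```

```text
t: 18.15
ee_pos: [0.4705, -0.2168, 0.2176]
ee_rot: [3.141, 0.175, -0.228]
ft_force: [3.7, -0.5, -3.3]
opening: 0.0397
pack in dock mm [ 1.  -0.  15.8] deg [-0.02 10.03 -0.02]
[ 3.66167505 -0.53535289 -3.30165244] [-0.24053891 -1.07677116 -0.04494478]
gp [ 0.442  -0.2102  0.0507] t [-6.9  0.   5.5] w [ 0.0002  0.0442 -0.0004] rows>= 0.2
gp [ 0.4414 -0.2101  0.0452] t [-13.7   0.   11.6] w [ 0.0003  0.0878 -0.0004] rows>= 0.5
gp [ 0.4408 -0.2099  0.0391] t [-20.4   0.   18.5] w [ 0.0003  0.1315 -0.0003] rows>= 0.7
gp [ 0.4402 -0.2098  0.0325] t [-26.9   0.   26.2] w [ 0.0003  0.1751 -0.0003] rows>= 0.9
gp [ 0.4402 -0.2098  0.03  ] t [-26.5   0.   28.6] w [ 0.0003  0.1751 -0.0003] rows>= 0.9
```

```bash
python3 -m handwheel '[{"grip":0.0,"tx":-3.5,"ty":0.0,"tz":2.8,"wx":0.0,"wy":0.022,"wz":0.0},{"grip":0.0,"tx":-6.9,"ty":0.0,"tz":5.5,"wx":0.0,"wy":0.044,"wz":0.0},{"grip":0.0,"tx":-6.9,"ty":0.0,"tz":5.5,"wx":0.0,"wy":0.044,"wz":0.0},{"grip":0.0,"tx":-6.9,"ty":0.0,"tz":5.5,"wx":0.0,"wy":0.044,"wz":0.0}]'; python3 -c "
from h import *
from cell import arm
s=arm.get_state(); S=[.4867,-.2206]; inv(s,S,-.228); print(s['ft_force'],s['moment'])
for X,Z,D in [(.9,9,5),(.7,5,2.5),(.5,0.5,0),(.5,-2,0)]: pk(s,S,-.228,X,Z,D)
"
```

```text
t: 18.65
ee_pos: [0.4628, -0.215, 0.2132]
ee_rot: [3.141, 0.131, -0.228]
ft_force: [4.0, -0.7, -3.3]
opening: 0.0399
pack in dock mm [ 0.8 -0.  12.4] deg [-0.02  7.53 -0.02]
[ 3.95800398 -0.70424154 -3.33033695] [-0.16962241 -0.93730445 -0.01683856]
gp [ 0.4414 -0.2101  0.0452] t [-7.   0.   5.6] w [ 0.0002  0.0442 -0.0004] rows>= 0.2
gp [ 0.4408 -0.2099  0.0391] t [-13.9   0.   12.2] w [ 0.0002  0.0878 -0.0004] rows>= 0.5
gp [ 0.4402 -0.2098  0.0325] t [-20.7   0.   19.6] w [ 0.0002  0.1315 -0.0004] rows>= 0.7
gp [ 0.4402 -0.2098  0.03  ] t [-20.4   0.   22.1] w [ 0.0002  0.1315 -0.0004] rows>= 0.7
```

```bash
python3 -m handwheel '[{"grip":0.0,"tx":-3.5,"ty":0.0,"tz":2.8,"wx":0.0,"wy":0.022,"wz":0.0},{"grip":0.0,"tx":-7.0,"ty":0.0,"tz":5.6,"wx":0.0,"wy":0.044,"wz":0.0},{"grip":0.0,"tx":-10.5,"ty":0.0,"tz":9.0,"wx":0.0,"wy":0.066,"wz":0.0},{"grip":0.0,"tx":-13.9,"ty":0.0,"tz":12.2,"wx":0.0,"wy":0.088,"wz":0.0},{"grip":0.0,"tx":-13.9,"ty":0.0,"tz":12.2,"wx":0.0,"wy":0.088,"wz":0.0},{"grip":0.0,"tx":-13.9,"ty":0.0,"tz":12.2,"wx":0.0,"wy":0.088,"wz":0.0}]'; python3 -c "
from h import *
from cell import eyes
s,im,d,T=snap('w11'); S=[.4867,-.2206]; inv(s,S,-.228); print(s['ft_force'],s['moment'])
for X,Z,D in [(.6,2.5,1.2),(.5,0.5,0),(.5,-1,0),(.5,-2.5,0)]: pk(s,S,-.228,X,Z,D)
a,_=eyes.capture('scene'); cv2.imwrite('pics/s11.png',cv2.resize(a[210:290,340:440],None,fx=7,fy=7,interpolation=cv2.INTER_CUBIC))
"
```

```text
t: 19.4
ee_pos: [0.4477, -0.2116, 0.2028]
ee_rot: [3.141, 0.044, -0.228]
ft_force: [3.5, -0.8, -3.4]
opening: 0.0398
pack in dock mm [ 0.6 -0.1  4.8] deg [-0.01  2.51 -0.02]
[ 3.50671204 -0.83375095 -3.42785594] [-0.22643545 -0.74508868 -0.05366445]
gp [ 0.4405 -0.2099  0.0355] t [-3.8 -0.   3.5] w [ 0.0002  0.0229 -0.0004] rows>= 0.1
gp [ 0.4402 -0.2098  0.0325] t [-7.4 -0.   6.6] w [ 0.0002  0.0438 -0.0004] rows>= 0.2
gp [ 0.4402 -0.2098  0.031 ] t [-7.3 -0.   8.1] w [ 0.0002  0.0438 -0.0004] rows>= 0.2
gp [ 0.4402 -0.2098  0.0295] t [-7.2 -0.   9.6] w [ 0.0002  0.0438 -0.0004] rows>= 0.2
```

View pics/s11.png

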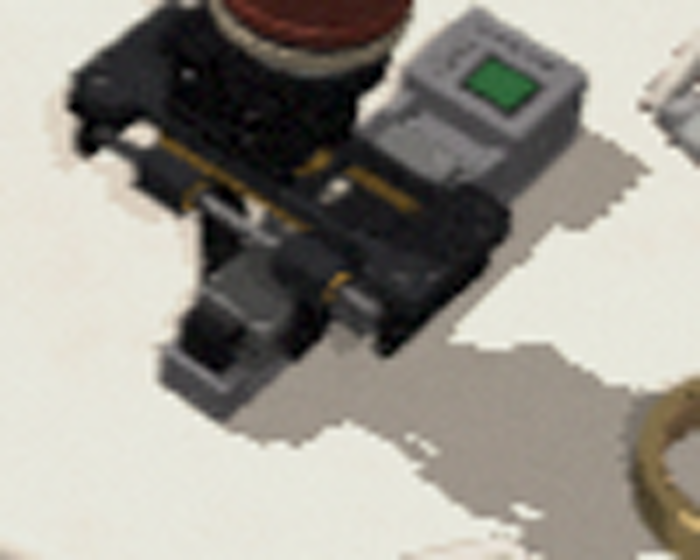

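View pics/w11.png

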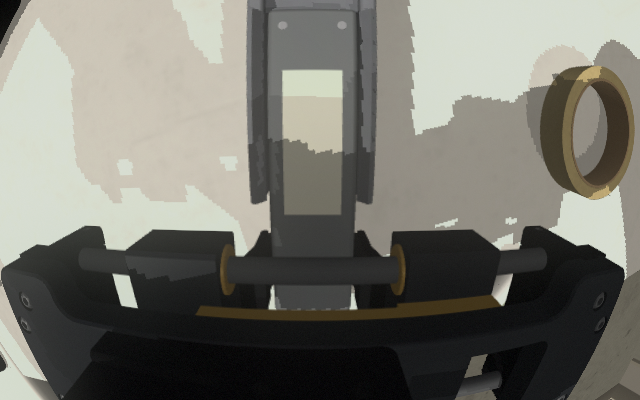

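```bash
python3 -m handwheel '[{"grip":0.0,"tx":-3.8,"ty":0.0,"tz":3.5,"wx":0.0,"wy":0.023,"wz":0.0},{"grip":0.0,"tx":-7.4,"ty":0.0,"tz":6.6,"wx":0.0,"wy":0.044,"wz":0.0},{"grip":0.0,"tx":-7.4,"ty":0.0,"tz":7.1,"wx":0.0,"wy":0.044,"wz":0.0},{"grip":0.0,"tx":-7.4,"ty":0.0,"tz":7.1,"wx":0.0,"wy":0.044,"wz":0.0}]'; python3 -c "
from h import *
from cell import arm
s=arm.get_state(); S=[.4867,-.2206]; inv(s,S,-.228); print(s['ft_force'],s['moment'])
for X,Z,D in [(.5,-1,0),(.5,-2.5,0)]: pk(s,S,-.228,X,Z,D)
"
```

```text
t: 20.0
ee_pos: [0.4398, -0.2097, 0.196]
ee_rot: [3.141, 0.001, -0.228]
ft_force: [-1.1, 0.9, 3.7]
opening: 0.0398
pack in dock mm [-0.1 -0.1 -0. ] deg [-0.01  0.05 -0.02]
[-1.07086137  0.8684573   3.67073558] [0.1737133  0.37099579 0.06025743]
gp [ 0.4402 -0.2098  0.031 ] t [0.4 0.  1. ] w [ 0.0002  0.0008 -0.0004] rows>= 0.0
gp [ 0.4402 -0.2098  0.0295] t [0.4 0.  2.5] w [ 0.0002  0.0008 -0.0004] rows>= 0.0
```

```bash
python3 -m handwheel '[{"grip":0.0,"tx":0.2,"ty":0.0,"tz":0.7,"wx":0.0,"wy":0.0,"wz":0.0},{"grip":0.0,"tx":0.2,"ty":0.0,"tz":1.0,"wx":0.0,"wy":0.0,"wz":0.0},{"grip":0.0,"tx":0.2,"ty":0.0,"tz":1.0,"wx":0.0,"wy":0.0,"wz":0.0}]'; python3 -c "
from h import *
from cell import eyes
s,im,d,T=snap('w12'); S=[.4867,-.2206]; inv(s,S,-.228); print(s['ft_force'],s['moment'])
a,_=eyes.capture('scene'); cv2.imwrite('pics/s12.png',cv2.resize(a[210:290,340:440],None,fx=7,fy=7,interpolation=cv2.INTER_CUBIC))
"
```

```text
t: 20.38
ee_pos: [0.4399, -0.2097, 0.1959]
ee_rot: [3.141, 0.001, -0.228]
ft_force: [-5.0, 3.2, 18.1]
opening: 0.0399
pack in dock mm [-0.1 -0.1 -0.1] deg [-0.03  0.08 -0.03]
[-4.95223492  3.22809431 18.08140128] [0.67759539 1.23224621 0.03540632]
```

View pics/s12.png

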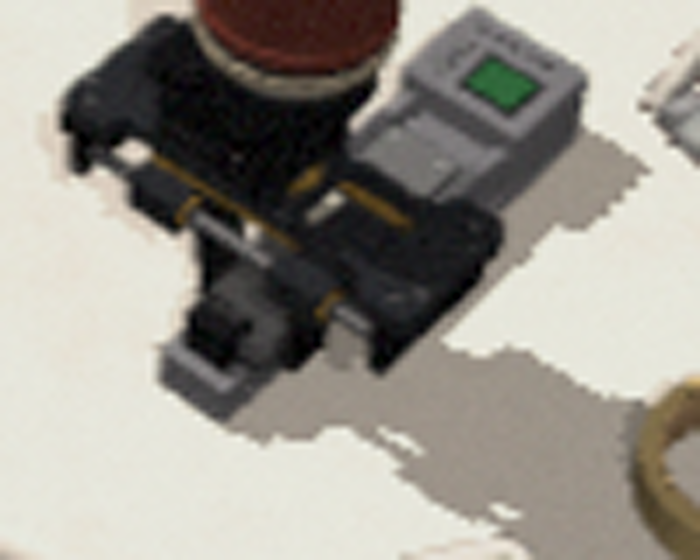

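```bash
python3 -m handwheel '[{"grip":0.0,"tx":0.0,"ty":0.0,"tz":-0.3,"wx":0.0,"wy":0.0,"wz":0.0},{"grip":1.0,"tx":0.0,"ty":0.0,"tz":-0.3,"wx":0.0,"wy":0.0,"wz":0.0},{"grip":1.0,"tx":0.0,"ty":0.0,"tz":-0.3,"wx":0.0,"wy":0.0,"wz":0.0},{"grip":1.0,"tx":0.0,"ty":0.0,"tz":-0.3,"wx":0.0,"wy":0.0,"wz":0.0},{"grip":1.0,"tx":0.0,"ty":0.0,"tz":-0.3,"wx":0.0,"wy":0.0,"wz":0.0},{"grip":1.0,"tx":0.0,"ty":0.0,"tz":-0.3,"wx":0.0,"wy":0.0,"wz":0.0},{"grip":1.0,"tx":0.0,"ty":0.0,"tz":-0.3,"wx":0.0,"wy":0.0,"wz":0.0},{"grip":1.0,"tx":0.0,"ty":0.0,"tz":-20.0,"wx":0.0,"wy":0.0,"wz":0.0},{"grip":1.0,"tx":0.0,"ty":0.0,"tz":-60.0,"wx":0.0,"wy":0.0,"wz":0.0},{"grip":1.0,"tx":0.0,"ty":0.0,"tz":-110.0,"wx":0.0,"wy":0.0,"wz":0.0},{"grip":1.0,"tx":0.0,"ty":-50.0,"tz":-150.0,"wx":0.0,"wy":0.0,"wz":0.0},{"grip":1.0,"tx":-20.0,"ty":-110.0,"tz":-150.0,"wx":0.0,"wy":0.0,"wz":0.0},{"grip":1.0,"tx":-20.0,"ty":-170.0,"tz":-150.0,"wx":0.0,"wy":0.0,"wz":0.0},{"grip":1.0,"tx":-20.0,"ty":-230.0,"tz":-150.0,"wx":0.0,"wy":0.0,"wz":0.0},{"grip":1.0,"tx":-20.0,"ty":-290.0,"tz":-150.0,"wx":0.0,"wy":0.0,"wz":0.0},{"grip":1.0,"tx":-20.0,"ty":-290.0,"tz":-150.0,"wx":0.0,"wy":0.0,"wz":0.0},{"grip":1.0,"tx":-20.0,"ty":-290.0,"tz":-150.0,"wx":0.0,"wy":0.0,"wz":0.0}]'; python3 -c "
from h import *
from cell import eyes
a,_=eyes.capture('scene'); cv2.imwrite('pics/s13.png',cv2.resize(a[210:290,340:440],None,fx=7,fy=7,interpolation=cv2.INTER_CUBIC))
a,d=eyes.capture('top'); cv2.imwrite('pics/t13.png',cv2.resize(a[150:270,380:480],None,fx=5,fy=5,interpolation=cv2.INTER_CUBIC)); np.save('pics/t13.npy',d)
X=cloud(d)
S=np.array([.4867,-.2206]); yaw=-.228; q=X[...,:2]-S; c,n=np.cos(yaw),np.sin(yaw); qx=(q[...,0]*c+q[...,1]*n)*1e3; qy=(-q[...,0]*n+q[...,1]*c)*1e3
for x0 in range(-100,90,8):
  m=(abs(qx-x0)<4)&(abs(qy)<10); print(x0,(np.median(X[m][:,2])*1e3).round(1),end='; ')
"
```

```text
t: 22.6
ee_pos: [0.4863, 0.077, 0.3456]
ee_rot: [3.141, 0.002, -0.228]
ft_force: [0.6, 0.1, -0.3]
opening: 0.0869
-100 0.5; -92 33.4; -84 51.2; -76 51.1; -68 39.0; -60 39.0; -52 39.4; -44 38.6; -36 38.7; -28 38.3; -20 37.4; -12 39.4; -4 37.9; 4 39.0; 12 39.1; 20 38.8; 28 39.6; 36 38.4; 44 38.5; 52 38.6; 60 39.5; 68 38.5; 76 34.7; 84 28.8;
```

View pics/s13.png

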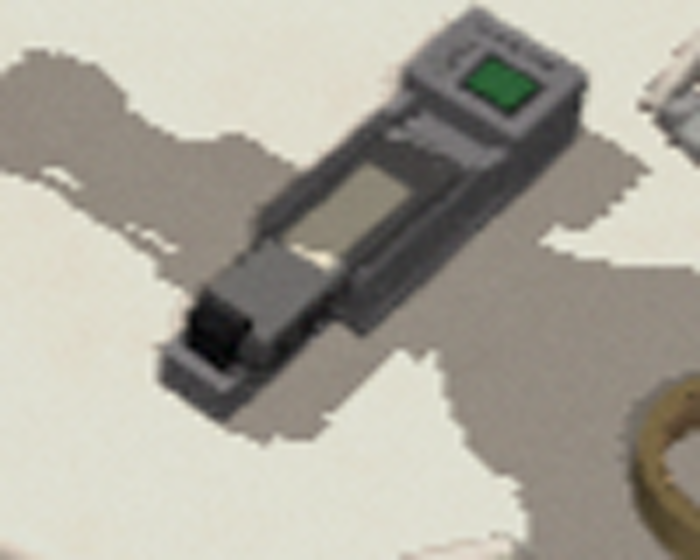

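View pics/t13.png

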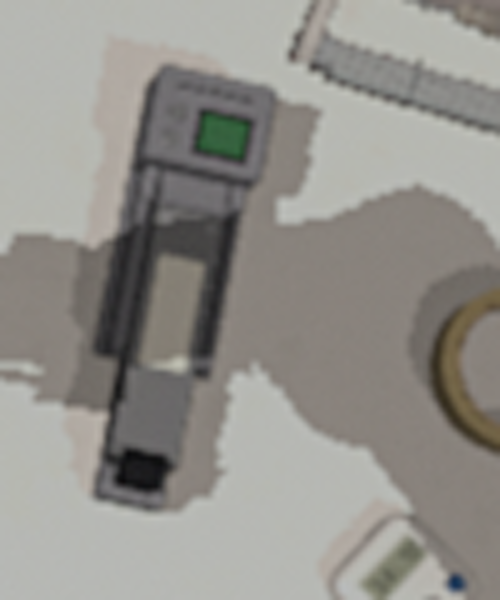

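```bash
python3 -c "
from h import *
S=np.array([.4867,-.2206]); yaw=-.228; c,n=np.cos(yaw),np.sin(yaw)
for f in ['top0','t13']:
  X=cloud(np.load(f'pics/{f}.npy')); q=X[...,:2]-S; qx=(q[...,0]*c+q[...,1]*n)*1e3; qy=(-q[...,0]*n+q[...,1]*c)*1e3
  m=(qx>-110)&(qx<-50)&(abs(qy)<20)&(X[...,2]>.046)&(X[...,2]<.06); print(f,m.sum(),qx[m].mean().round(2),np.percentile(qx[m],[2,98]).round(1),qy[m].mean().round(2))
  m=(qx>-110)&(qx<75)&(abs(qy)<20)&(X[...,2]>.034)&(X[...,2]<.044); A=np.c_[qx[m],qy[m],np.ones(m.sum())]; print(m.sum(),np.linalg.lstsq(A,X[m][:,2]*1e3,rcond=None)[0].round(4)) if f=='t13' else 0
"
```

```text
top0 57 -82.14 [-90.4 -72.6] -0.12
t13 64 -81.91 [-91.3 -71.9] 0.71
664 [-1.00000e-03 -4.30000e-03  3.87099e+01]
```

```bash
python3 -c "
from cell import workorder,arm
print(workorder.finish_job()); print(arm.get_state()['t'])"
```

```text
the job is handed in; nothing more can be done
None
the job is handed in; nothing more can be done
```

The battery pack is seated in the receiver dock with the catch over its rear edge, and the job is handed in. The last clock reading before handing in was 22.6 s of the 67 s allowed.

**What I did:**
- Took the pack out of the cradle by its tongue half and laid it flat on the open worktop.
- Let go and took it again by its rear half.
- Tilted it 20° nose-down and slid the tongue under the lip, with the tip about 86 mm ahead of `dock_seat` by the arm's pose.
- Swung it flat and pressed it down with about 18 N. The forward push of the catch had already gone by then.
- Released it and moved the arm clear.

**Last checks (top camera, arm clear of the dock):**
- **Flat:** the pack's top is level to about 0.001 rad along its length and 0.004 rad across.
- **Height:** the top read 38.7 mm, which fits the expected 40 mm given that this camera read bare worktop about 1.3 mm low.
- **Catch:** it is back at its rest place, averaging 81.9 mm behind `dock_seat` against 82.1 mm at the start, with its black top over the pack's rear edge.
- **Position:** before release, the arm's pose put the pack's centre within about 0.2 mm of my estimate of `dock_seat`. That estimate is good to about 1–2 mm, and I did not measure the position again after release.

No check failed. The one disagreement was between the top and wrist cameras, which put the dock about 1.5 mm apart sideways. I resolved it by centring the pack between the bay walls in the wrist camera's own depth picture. I did not measure the adapter, mouse and timer again at the end, but nothing I did came near them.

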